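# Part a press-fitted bottle block and unload it

## Task

Unlock the metal bottle block by turning its knob until the pointer stands on the long mark, then take the wedge from its stand and work the press-fitted hood off the fixed half, pushing the wedge down into the left and right pry slots alternately, a few millimetres at a time, so that neither end of the seam ever gets more than 8 mm ahead of the other; do not pull or push the hood with the gripper until the wedge has opened both ends by about 1 cm. Then put the wedge back in its stand, slide the hood back by its grip rib at least 8.5 cm to uncover the bottles, and stand every dropper bottle that was inside (one to three) upright in the steel tray. Leave the pointer on the mark, and do not shift the reagent bottle or the specimen jar beside the work.

Things in the scene. Friction and masses are not known exactly. Their poses are not given: they have to be found in the camera images.
- block: Bottle block, fixed: plate x -125..190, y +-118, top z 8 mm (bottles stand on it); fixed aluminium half x -30..0 mm with cheeks |y| 66..112 mm, z to 72, and a 30 mm high wall between; grey console x -115..-35, top z 40; sliding hood beyond. Origin: bench level, middle of closed seam; x the way the hood opens, y left along the seam, z up.
- hood (a joint): Slide of the hood's middle, m: 0 shut, 0.100 open. Aluminium hood 82 x 220 mm, top z 72 mm, over the bottles, open towards the fixed half. Press-fitted by a dowel near each end, about 15 N each; an end is free once 10 mm open, then it slides with about 3 N and stays put. A lock stops it after 2 mm unless the pointer is within 4 mm of the mark.
- hood_yaw (a joint): How far the hood is askew, rad, 0 when square, positive when the right end is ahead (range +-0.09; 0.042 rad is 8 mm between the pry slots). While one end is still in its press fit the hood pivots about that end; friction 0.35 N m.
- seam_left (a point): Point on the hood's front face at the left pry slot, top edge; its x in the block's frame is the opening of the seam there (0 when closed).
- seam_right (a point): The same at the right pry slot.
- slot_left (a point): Mouth of the left pry slot, fixed to the block at x 3, y 95, z 72 mm. Hood shut: the slot reaches from the flat upright face of the fixed half (x 0) to a set-back face of the hood (x 6 mm), y 82 to 110 mm, open at the top and down to the plate. It widens as the hood opens.
- slot_right (a point): Mouth of the right pry slot, mirror image at y -95 mm.
- hood_grip (a point): Centre of the black grip rib on the hood's roof: 14 mm thick along the block's x, 70 mm long along y, from z 72 to 97 mm; this point at z 86 mm, 64 mm behind the hood's front face.
- knob (a joint): Angle of the unlocking knob on the console, rad, growing as it is turned clockwise seen from above, range 0 to 5; friction about 0.06 N m, stays where it is left.
- knob_grip (a point): On the knob's upright axis at the height to grip (77 mm above the bench). Its black bar handle is 46 mm long, 14 mm thick, from 54 to 84 mm above the bench; at knob angle 0 the bar lies along the block's x.
- pointer_tip (a point): Tip of the small steel pointer that slides along the console's scale. Turning the knob 1 rad clockwise moves it 8 mm to the right (block -y).
- mark (a point): The long black line on the white scale; the pointer is on it when both have the same y in the block's frame (within 3 mm).
- wedge: Parting wedge, upright, tip down in its stand, 160 g. Slippery steel blade 60 mm long, 18 mm wide (y): flat upright back at x -9 mm, sloping face towards +x, 2.5 mm thick at the tip growing evenly to 19 mm at z 60. Black handle 28 (x) x 32 (y) mm, z 60 to 126. Origin at tip height under the handle's middle, x to the sloping side, z up.
- wedge_tip (a point): Middle of the blade's tip edge (x -8, z 0 mm in the wedge's frame).
- wedge_grip (a point): Middle of the wedge's handle (z 95 mm in its frame).
- stand: Fixed grey block 80 x 80 x 66 mm with a rectangular well 24 mm (x) x 25 mm (y), 63 mm deep, in the middle of its top. The wedge's handle rests on its rim, the wedge's origin then 6 mm above the bench over the stand's origin (centre of its underside).
- tray: Loose, smooth steel tray 180 (x) x 120 (y) mm, floor 3 mm thick, rim 14 mm high. Origin at the centre of its underside. It may be knocked aside.
- dropper_a: White dropper bottle with blue cap, body 31 mm in diameter up to z 52 mm, 56 mm tall, 50 g. Origin at the centre of its underside, z up. Stands upright under the hood, or is absent.
- dropper_b: White dropper bottle with red cap, body 29 mm in diameter up to z 46 mm, 50 mm tall, 50 g. Origin at the centre of its underside, z up. Stands under the hood, or is absent.
- dropper_c: A second bottle exactly like dropper_a, or absent. The bottles stand in a row along the seam, about 40 mm beyond it and 50 mm apart, in any order.
- reagent_bottle: Bystander: brown bottle, 60 mm in diameter, 117 mm tall.
- specimen_jar: Bystander: white jar, 53 mm in diameter, 62 mm tall.
Things that resemble listed ones, but are neither listed nor needed, are in the scene too. Of the things that look like the wedge, the largest one is meant.

How it is judged (in metres and radians):
On the way, in this order (a step that is already met when the one before it is completed fails the run):
1. the pointer stands on the long mark and the knob is let go (y of pointer_tip in the frame of mark between -0.003 and 0.003 m and contact force between the fingers and knob below 0.5 N), for 0.3 s.
2. the wedge, pushed into one pry slot, has opened that end of the seam by over 3 mm, the other end still shut (((x of seam_left in the frame of block above 0.003 m and x of seam_right in the frame of block below 0.003 m and horizontal distance between wedge_tip and slot_left below 0.02 m and z of wedge_tip in the frame of block below 0.062 m) or (x of seam_right in the frame of block above 0.003 m and x of seam_left in the frame of block below 0.003 m and horizontal distance between wedge_tip and slot_right below 0.02 m and z of wedge_tip in the frame of block below 0.062 m))), for 0.1 s.
3. the wedge has opened the other end by over 3 mm too (x of each of seam_left, seam_right in the frame of block above 0.003 m and ((horizontal distance between wedge_tip and slot_left below 0.02 m and z of wedge_tip in the frame of block below 0.062 m) or (horizontal distance between wedge_tip and slot_right below 0.02 m and z of wedge_tip in the frame of block below 0.062 m))), for 0.1 s.
4. the wedge has opened both ends by over 9 mm (x of each of seam_left, seam_right in the frame of block above 0.009 m), for 0.2 s.
5. the hood is slid back at least 80 mm (x of each of seam_left, seam_right in the frame of block above 0.08 m), for 0.2 s.
At the end, for the whole second after the job is handed in: The pointer is within 3 mm of the mark, the hood is open by at least 80 mm at both ends, the wedge stands in its stand (within 10 mm, handle on the rim), and every dropper bottle present stands upright (within 0.15 rad) and still on the tray's floor (all of step 5 and y of pointer_tip in the frame of mark between -0.003 and 0.003 m and x of dropper_a in the frame of tray between -0.076 and 0.076 m and y of dropper_a in the frame of tray between -0.046 and 0.046 m and z of each of dropper_a, dropper_b, dropper_c in the frame of tray below 0.012 m and angle between each of dropper_a, dropper_b, dropper_c's own z axis and vertical below 0.15 rad and linear speed of each of dropper_a, dropper_b, dropper_c below 0.02 m/s and x of dropper_b in the frame of tray between -0.076 and 0.076 m and y of dropper_b in the frame of tray between -0.046 and 0.046 m and x of dropper_c in the frame of tray between -0.076 and 0.076 m and y of dropper_c in the frame of tray between -0.046 and 0.046 m and horizontal distance between wedge and stand below 0.01 m and z of wedge in the frame of stand below 0.014 m and angle between wedge's own z axis and vertical below 0.12 rad); the robot touches nothing.
It fails at once if one end of the seam gets more than 8 mm ahead of the other while an end is still under 9 mm open ((value of joint hood_yaw above 0.042 rad or value of joint hood_yaw below -0.042 rad) and x of any of seam_left, seam_right in the frame of block below 0.009 m).
It fails at once if the gripper pushes or pulls the hood while an end of the seam is still under 6 mm open (contact force between the fingers and hood above 3 N and x of any of seam_left, seam_right in the frame of block below 0.006 m).
It fails at once if the reagent bottle or the specimen jar is shifted by more than 3 cm (distance of any of reagent_bottle, specimen_jar from where it was at the start of the episode above 0.03 m).
Of dropper_a, dropper_b, dropper_c only 1 to 3 are there at a start; the rules pass over those that are not, and their reading is None.
At some moment in a run one of tray may be knocked a few centimetres aside while the robot is not near it.
It also fails if it takes over 210 s, if anything falls off the work surface, if the arm or the gripper's body presses on something with over 40 N, if the wrist force passes 120 N, or if a joint passes its speed limit or range.

## Robot

A 6-joint arm with a two-finger parallel gripper is mounted at the origin on a cart in front of the work surface, level with it; the furniture and walls round the work are solid. World frame = base frame: x ahead of the robot, y to its left, z up, the work surface at z = 0. Lengths are in m, angles in degrees, forces in N, time in s.
With the tool pointing down it reaches from about 0.3 to 0.75 m from the base axis. Payload 8.5 kg.
Tool frame: the origin (TCP) lies between the finger pads; the fingertips stand 17 mm ahead of it and the grasp point (between the pads) lies 2 mm behind it (env.tip_reach is the distance from the TCP to the fingertips, in m); z points along the fingers, y is the line along which they close (so a half turn about z gives the same grasp; the last joint's range is limited). The gripper opens to 85 mm and grips with 20 to 120 N. Pads are 22 mm wide; open, the fingers measure 114 mm over their backs; the gripper's body (76 mm by 85 mm) begins 54 mm behind the grasp point. The pads swing forward as they close: fully open they stand 13 mm farther back than shut.
Start: joints at [-75.648, 21.807, 74.336, -0, 83.858, -12.336], TCP at [0.247, -0.491, 0.248] pointing down, gripper open.
Joint ranges: [-178.18, 178.18], [-50.72, 133.34], [12.68, 142.11], [-81.47, 261.47], [9.98, 163.14], [-165.26, 165.26]. Speed limits (degrees/s): [136.94, 136.94, 180, 180, 180, 180].

## Interface

Orientations are given as a 3x3 rotation matrix whose columns are the frame's x, y, z axes.
In Python, from rig import env, viewer gives the robot as it stands.
- The arm moves only by the tool move_arm, never from a script. Its argument "motion" is a list of rows, each a list of 2 entries, a list of its own where there are three numbers: the shift along the tool's x, y, z normalised to -1 to 1, where 1 is 50 mm, then the turn, a rotation vector about the tool's x, y, z normalised to -1 to 1, where 1 is 8 degrees. A call has 1 to 20 rows; each row shifts and turns the commanded pose from where the row before left it, along the tool's axes as they then stand; what a row does not reach is not made up. A row lasts 1/10 s, in which the tool goes at most 50 mm and 8.59 degrees, less where a joint would pass 70% of its speed; a pose out of reach is approached as far as the arm can. A call with a number of a shift or a turn outside -1 to 1 is refused whole. A call with a gripper value outside its range is refused whole. "claw" is the closure, from 0 (fully open) to 1 (shut), set as the call begins (left out, the last holds). The fingers move at their own pace and stop on an object; "force" is the grip in N (left out, the last holds). Time passes only in rows, so rows that do not move let the fingers close. It gives the time, the measured TCP pose, the force, the opening and the grip force at its end, in the units of the state.
- env.observe(): the state, without advancing time (a new reading comes with each control period).
- viewer.get_image(name): name is "scene" or "side" or "wrist"; returns a dict with "frame" (420x560x3 uint8, red, green, blue), "depth" (420x560 float32, m along the optical axis (not along the pixel's ray), 0 where there is no reading), "fx", "fy", "cx", "cy" (pixels), "eye" and "attitude" of the camera in the world; the wrist camera has in their place "T_tool_cam" (4x4, takes a point from camera to tool coordinates, whose origin is the TCP and whose axes are the flange's). Camera axes: x right, y up, looking along -z (the intrinsics and any distortion apply to the point x, -y, -z); pixel columns grow to the right and rows downward; lengths in m; the calibration is good to about 2 mm. A picture is of the moment at which its call begins: read the wrist's pose just before it.
- env.close_job(): hands the job in; it is judged then, once.
The state is a dict: "time_s": time; "q": joint angles; "qvel": joint speeds; "joint_efforts": joint torques, N m; "position": TCP position; "tool_rot": TCP orientation; "ft_force": force on the tool from outside, world axes, zero at the start; "wrist_torque": the same for the moment, N m; "grip_width": finger opening in m; "gripper_force": force on a finger pad.
Only numpy, scipy, OpenCV 4.12 (cv2) and the standard library are available. Lean on these libraries where they do the work, as an engineer would, in place of code of your own. Each camera call takes 0.05 s, during which the arm holds its last target. There are 200 camera calls.

## Working session

There is one attempt and no reset: what is moved stays moved. The work goes in short steps, Python scripts to look and compute and a tool call to move; the robot and the scene stay as the last step left them, time stands still between calls to the robot, and variables do not carry over. Pictures are saved under pics/ and viewed, at most 15 in all, crops included, and the job is handed in when it is done.

Besides the shell and the picture viewer there is one more tool, called after ">>>" as name(argument=value, ...) on one line, values as JSON. move_arm: Moves the arm, as the interface text tells. Scaled input: -1 to 1 covers 50 mm each way for a shift and 8 degrees each way for a turn. Its arguments: {"type":"object","properties":{"motion":{"type":"array","items":{"type":"array"}},"claw":{"type":"number"},"force":{"type":"number"}},"required":["motion"]}

```bash
ls; mkdir -p pics; cat > h.py <<'E'
import numpy as np, cv2
from rig import env, viewer
def grab(n):
    s=env.observe(); im=viewer.get_image(n)
    if n=="wrist":
        T=np.eye(4);T[:3,:3]=np.array(s["tool_rot"]);T[:3,3]=s["position"];C=T@np.array(im["T_tool_cam"])
    else:
        C=np.eye(4);C[:3,:3]=np.array(im["attitude"]);C[:3,3]=im["eye"]
    im["C"]=C; return im
def save(im,name,crop=None,k=1):
    f=im["frame"][:,:,::-1]
    if crop: f=f[crop[1]:crop[3],crop[0]:crop[2]]
    cv2.imwrite("pics/"+name,cv2.resize(f,None,fx=k,fy=k,interpolation=cv2.INTER_CUBIC))
def cloud(im):
    h,w=im["depth"].shape;u,v=np.meshgrid(np.arange(w),np.arange(h));d=im["depth"]
    p=np.stack([(u-im["cx"])/im["fx"]*d,-(v-im["cy"])/im["fy"]*d,-d],-1)
    return p@im["C"][:3,:3].T+im["C"][:3,3]
def ray(im,u,v,z):
    d=im["C"][:3,:3]@np.array([(u-im["cx"])/im["fx"],-(v-im["cy"])/im["fy"],-1]);o=im["C"][:3,3]
    return o+d*(z-o[2])/d[2]
def proj(im,p):
    q=im["C"][:3,:3].T@(np.array(p)-im["C"][:3,3]);return im["cx"]+im["fx"]*q[0]/-q[2],im["cy"]-im["fy"]*q[1]/-q[2]
E
python3 - <<'E'
from h import *
s=env.observe();print(s, env.tip_reach)
for n in("scene","side","wrist"):
    im=grab(n);save(im,n+"0.png");print(n,im["C"].round(3).tolist(),im["fx"],im.keys())
    np.savez("pics/"+n+"0.npz",P=cloud(im),f=im["frame"])
E
```

```text
pics
{'time_s': 0.0, 'q': array([-7.56488715e+01,  2.18411688e+01,  7.43866888e+01, -2.56013050e-03,
        8.38572633e+01, -1.23359967e+01]), 'qvel': array([ 0.04923527,  0.01441641,  0.07096732,  0.07148763,  0.00825628,
       -0.0413579 ]), 'joint_efforts': array([-2.18542693e-03, -4.48459983e+01, -2.31273329e+01, -2.85014203e-04,
        4.80437069e-03,  2.18078526e-06]), 'position': array([ 0.24693044, -0.49113959,  0.24769869]), 'tool_rot': array([[ 8.93470225e-01,  4.49122242e-01, -4.11275844e-04],
       [ 4.49122346e-01, -8.93469125e-01,  1.42826845e-03],
       [ 2.74004860e-04, -1.46082851e-03, -9.99998895e-01]]), 'ft_force': array([ 0.73251105,  1.33385585, -0.00845961]), 'wrist_torque': array([-0.01146334, -0.01078379,  0.0115194 ]), 'gripper_force': 0.0, 'grip_width': 0.08553393954502057} 0.017
scene [[0.555, 0.456, -0.696, -0.318], [-0.832, 0.318, -0.455, -0.587], [0.013, 0.831, 0.556, 0.778], [0.0, 0.0, 0.0, 1.0]] 473.08449420239947 dict_keys(['frame', 'depth', 'fx', 'fy', 'cx', 'cy', 'eye', 'attitude', 'C'])
side [[0.623, 0.567, -0.539, -0.257], [-0.782, 0.47, -0.41, -0.637], [0.021, 0.677, 0.736, 1.19], [0.0, 0.0, 0.0, 1.0]] 518.9651495337099 dict_keys(['frame', 'depth', 'fx', 'fy', 'cx', 'cy', 'eye', 'attitude', 'C'])
wrist [[0.45, 0.852, 0.268, 0.315], [-0.893, 0.43, 0.132, -0.457], [-0.002, -0.299, 0.954, 0.373], [0.0, 0.0, 0.0, 1.0]] 369.35441716673495 dict_keys(['frame', 'depth', 'fx', 'fy', 'cx', 'cy', 'T_tool_cam', 'C'])
```

View pics/scene0.png

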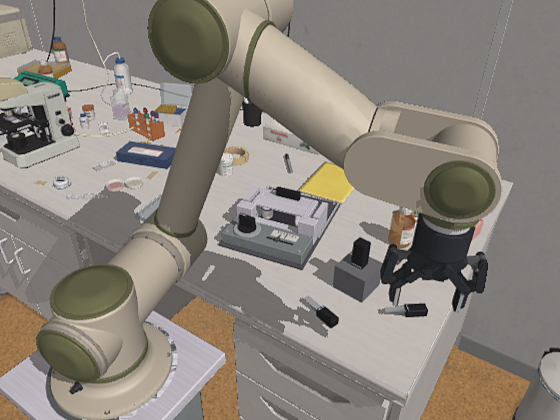

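View pics/side0.png

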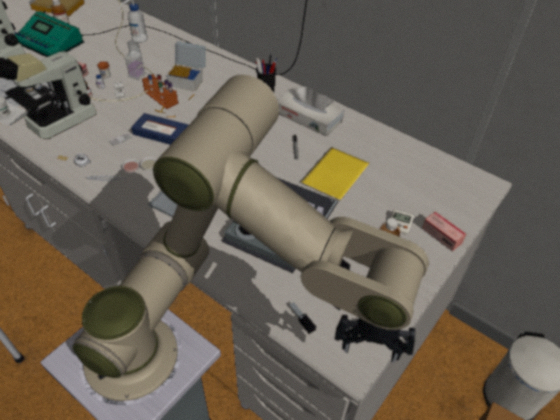

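The scene view shows the block near (280,225), the stand with the upright wedge near (357,265), two smaller wedge-like tools lying at (320,312) and (405,310), and the brown bottle at (402,225). The upright one in the stand looks largest, and an enlarged crop should confirm it.

```bash
python3 - <<'E'
from h import *
d=np.load("pics/scene0.npz");P=d["P"];f=d["f"]
im={"frame":f};save(im,"crop1.png",(200,165,440,335),3.3)
def at(u,v): return P[v,u].round(3)
for n,u,v in [("plate near",225,243),("plate corner",300,264),("knobtop",246,217),("rib",288,192),("hoodtop",300,200),("wedgetop",362,242),("stand top",345,262),("lie1",327,317),("lie2",416,310),("brown",402,212),("jar?",228,152),("tray?",155,205),("console",275,240)]: print(n,at(u,v))
# stand top points
m=(abs(P[...,2]-.066)<.006);m[:, :330]=0;m[:,400:]=0;m[:240]=0;m[310:]=0
c=P[m][:,:2];print(len(c),c.min(0),c.max(0),cv2.minAreaRect((c*1000).astype(np.float32)))
m=(abs(P[...,2]-.072)<.004);m[:, :230]=0;m[:,345:]=0;m[:180]=0;m[250:]=0
c=P[m][:,:2];print(len(c),cv2.minAreaRect((c*1000).astype(np.float32)))
v=np.linspace(0,0,1)
m=(abs(P[...,2]-.126)<.008);m[:, :345]=0;m[:,380:]=0;m[:230]=0;m[310:]=0
c=P[m][:,:2];print(len(c),cv2.minAreaRect((c*1000).astype(np.float32)))
E
```

```text
plate near [0.416 0.058 0.009]
plate corner [ 0.455 -0.147  0.009]
knobtop [0.458 0.019 0.083]
rib [ 0.608 -0.011  0.091]
hoodtop [ 0.62  -0.042  0.07 ]
wedgetop [ 0.471 -0.292  0.133]
stand top [ 0.462 -0.261  0.067]
lie1 [ 0.33  -0.291  0.022]
lie2 [ 0.457 -0.44   0.022]
brown [ 0.676 -0.309  0.104]
jar? [0.817 0.37  0.011]
tray? [0.442 0.342 0.005]
console [ 0.46  -0.069  0.046]
666 [ 0.43009536 -0.33325113] [ 0.5166114  -0.24662619] ((474.7022705078125, -289.85205078125), (81.69874572753906, 86.62882232666016), 84.61121368408203)
1480 ((549.5053100585938, -18.502838134765625), (176.56381225585938, 225.10511779785156), 11.697803497314453)
175 ((472.9875793457031, -290.57177734375), (32.0528678894043, 29.61896324157715), 85.29761505126953)
```

View pics/crop1.png

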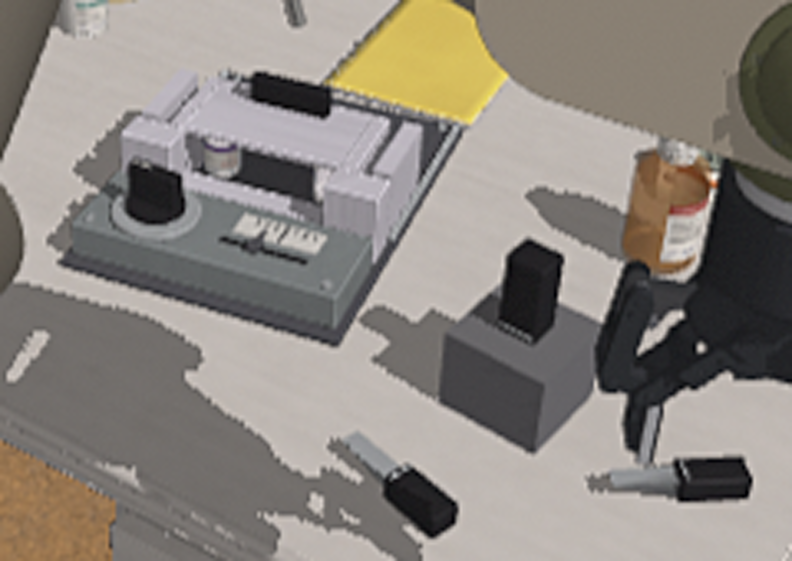

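>>> move_arm(motion=[[[0,0,-0.5],[0,0,1]],[[0,0,-0.5],[0,0,1]],[[0.56,-0.61,0],[0,0,0]],[[0.56,-0.61,0],[0,0,0]],[[0.56,-0.61,0],[0,0,0]],[[0.56,-0.61,0],[0,0,0]],[[0.56,-0.61,0],[0,0,0]],[[0.56,-0.61,0],[0,0,0]],[[0.56,-0.61,0],[0,0,0]],[[0.56,-0.61,0],[0,0,0]],[[0.56,-0.61,0],[0,0,0]],[[0.56,-0.61,0],[0,0,0]],[[0.56,-0.61,0],[0,0,0]],[[0.56,-0.61,0],[0,0,0]],[[0.56,-0.61,0],[0,0,0]],[[0,0,0],[0,0,0]],[[0,0,0],[0,0,0]]])

```text
time_s: 1.85
position: [0.5312, -0.0338, 0.2979]
tool_rot: [[0.982, 0.187, -0.001], [0.187, -0.982, -0.0], [-0.001, -0.0, -1.0]]
ft_force: [-0.4, -1.0, 0.2]
grip_width: 0.0854
gripper_force: 0.0
```

```bash
python3 - <<'E'
from h import *
print(env.observe()["position"],env.observe()["tool_rot"][:,0],env.observe()["time_s"])
for n in("wrist","scene"):
    im=grab(n);save(im,n+"1.png",None,1.4 if n=="wrist" else 1);P=cloud(im)
    np.savez("pics/"+n+"1.npz",P=P,f=im["frame"],C=im["C"],k=[im["fx"],im["fy"],im["cx"],im["cy"]])
E
```

```text
[ 0.53116657 -0.03375323  0.29786998] [ 0.98233283  0.18713951 -0.00100488] 1.85
```

View pics/wrist1.png

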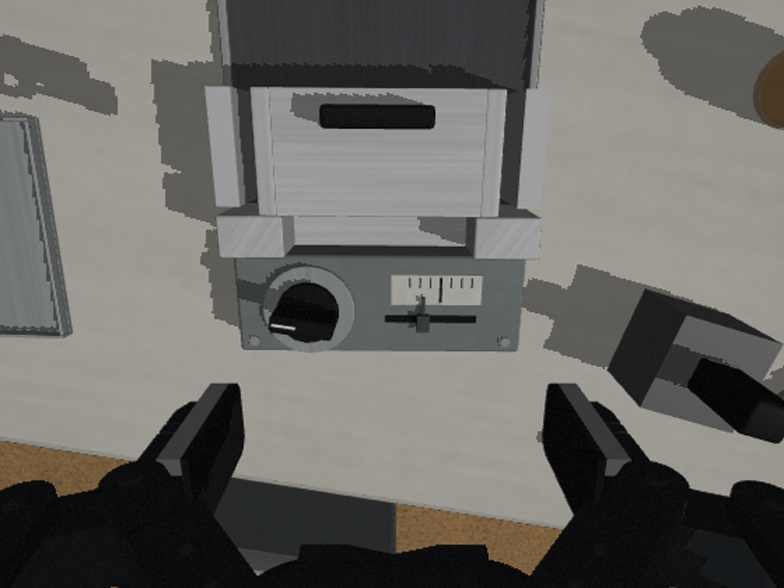

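```bash
cat >> h.py <<'E'
def load(n):
    d=np.load("pics/"+n+".npz");k=d["k"];return dict(frame=d["f"],P=d["P"],C=d["C"],fx=k[0],fy=k[1],cx=k[2],cy=k[3])
E
python3 - <<'E'
from h import *
im=load("wrist1");P=im["P"]
for u,v in [(240,240),(360,240),(500,240),(300,150)]: print("z",P[int(v/1.4),int(u/1.4)].round(4))
R=lambda u,v,z:ray(im,u/1.4,v/1.4,z)[:2]
c={(-30,112):(220,256),(0,112):(218,217),(-30,-112):(539,259),(0,-112):(541,219)}
A=np.array([R(*c[k],.072) for k in c]);print(A.round(4))
B=np.array(list(c))/1000.
# rigid 2D fit
a,b=A-A.mean(0),B-B.mean(0);th=np.arctan2((b[:,0]*a[:,1]-b[:,1]*a[:,0]).sum(),(a*b).sum())
Rm=np.array([[np.cos(th),-np.sin(th)],[np.sin(th),np.cos(th)]]);t=A.mean(0)-Rm@B.mean(0)
print("yaw",np.degrees(th),"t",t,"res",(A-(B@Rm.T+t)).round(4))
I=lambda p:((p-t)@Rm*1000).round(1)
print("knob base",I(R(308,311,.04)),"pointer",I(R(421,297,.042)),"mark top/bot",I(R(440,278,.042)),I(R(440,302,.042)))
print("console corners",I(R(244,349,.04)),I(R(519,351,.04)),"rib",I(R(320,117,.097)),I(R(435,117,.097)),"hood back",I(R(207,88,.072)),I(R(549,91,.072)))
# knob bar top from depth
m=(abs(P[...,2]-.084)<.005);m[:190]=0;m[255:]=0;m[:,:180]=0;m[:,270:]=0
q=P[m][:,:2];r=cv2.minAreaRect((((q-t)@Rm)*1000).astype(np.float32));print(len(q),r)
# tray
for nm in("scene1","wrist1"):
    i2=load(nm);P2=i2["P"];f=i2["frame"]
    m=(P2[...,2]>.0008)&(P2[...,2]<.02)&(P2[...,1]>.15)&(P2[...,1]<.5)&(P2[...,0]>.25)&(P2[...,0]<.7)
    n,l,s,ce=cv2.connectedComponentsWithStats(m.astype(np.uint8))
    for i in range(1,n):
        if s[i,4]>400:
            q=P2[l==i];print(nm,s[i],cv2.minAreaRect((q[:,:2]*1000).astype(np.float32)),np.percentile(q[:,2],[5,50,95]))
f=im["frame"]
c=f[180:240,270:350][:,:,::-1];cv2.imwrite("pics/scale.png",cv2.resize(c,None,fx=8,fy=8,interpolation=cv2.INTER_CUBIC))
save(load("scene1"),"scene1b.png")
E
```

```text
z [0.514  0.071  0.0716]
z [ 0.5205 -0.0097  0.0297]
z [ 0.5479 -0.1056  0.0721]
z [0.5812 0.038  0.0722]
[[ 0.4998  0.083 ]
 [ 0.5269  0.0867]
 [ 0.5395 -0.136 ]
 [ 0.5668 -0.1297]]
yaw 10.370168809197564 t [ 0.54800985 -0.02129391] res [[ 0.0015 -0.0005]
 [-0.001  -0.0022]
 [ 0.0008  0.0009]
 [-0.0013  0.0018]]
knob base [-80.4  57.1] pointer [-67.4 -31.4] mark top/bot [-52.  -45.5] [-71.4 -46.2]
console corners [-113.3  110. ] [-113.2 -111.5] rib [63.3 35. ] [ 63.9 -33.8] hood back [ 80.7 109.3] [  80.5 -107.4]
619 ((-77.27716827392578, 55.86602783203125), (45.16288375854492, 13.88464069366455), 80.98795318603516)
scene1 [  82  153  166  104 5110] ((479.79766845703125, 325.12481689453125), (349.40985107421875, 440.45172119140625), 89.93578338623047) [0.00094559 0.00253241 0.01337509]
wrist1 [   0   82   52  166 6213] ((462.00299072265625, 261.6993713378906), (197.83665466308594, 62.250545501708984), 4.126323223114014) [0.00149815 0.00312494 0.01357185]
```

View pics/scene1b.png

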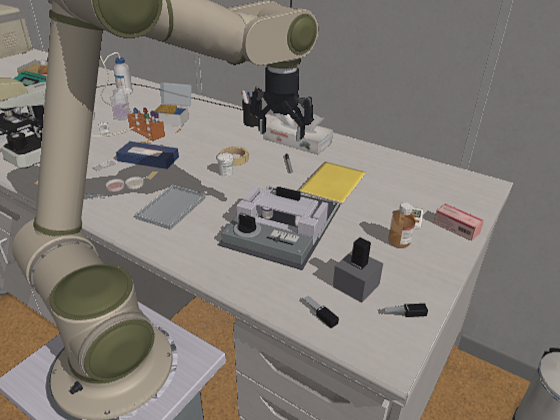

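```bash
cat >> h.py <<'E'
TH=np.radians(10.37);T0=np.array([.5480,-.0213]);RB=np.array([[np.cos(TH),-np.sin(TH)],[np.sin(TH),np.cos(TH)]])
def b2w(x,y): return RB@(np.array([x,y])/1000)+T0
def w2b(p): return (np.array(p)[:2]-T0)@RB*1000
def plan(p,yaw):
    s=env.observe();R=np.array(s["tool_rot"]);y0=np.degrees(np.arctan2(R[1,0],R[0,0]))
    t=-((yaw-y0+180)%360-180);a=np.radians(yaw);F=np.array([[np.cos(a),np.sin(a),0],[np.sin(a),-np.cos(a),0],[0,0,-1]])
    d=F.T@(np.array(p)-s["position"]);print("turn units %.2f (deg %.1f)"%(t/8,t),"shift units",(d*20).round(3),"|d|mm %.0f"%(np.linalg.norm(d)*1000),"tilt",R[2,:2].round(4),"q",np.round(s["q"],0))
E
python3 - <<'E'
from h import *
p=b2w(-77.8,56.2);plan([*p,.150],91.4);print(p)
E
```

```text
turn units -10.10 (deg -80.8) shift units [ 1.133 -1.361  2.964] |d|mm 173 tilt [-0.0005  0.0001] q [-17.  18.  72.  -0.  90.  63.]
[0.46135456 0.0199777 ]
```

>>> move_arm(claw=0.5, motion=[[[0,0,0],[0,0,-1]],[[0,0,0],[0,0,-1]],[[0,0,0],[0,0,-1]],[[0,0,0],[0,0,-1]],[[0,0,0],[0,0,-1]],[[0,0,0],[0,0,-1]],[[0,0,0],[0,0,-1]],[[0,0,0],[0,0,-1]],[[0,0,0],[0,0,-1]],[[0,0,0],[0,0,-1]],[[0.28,-0.34,0.74],[0,0,-0.1]],[[0.28,-0.34,0.74],[0,0,0]],[[0.28,-0.34,0.74],[0,0,0]],[[0.28,-0.34,0.74],[0,0,0]],[[0,0,0],[0,0,0]],[[0,0,0],[0,0,0]]])

```text
time_s: 3.55
position: [0.4621, 0.0193, 0.1508]
tool_rot: [[-0.025, 1.0, 0.0], [1.0, 0.025, -0.0], [-0.0, 0.0, -1.0]]
ft_force: [0.4, 0.1, 0.8]
grip_width: 0.0426
gripper_force: 0.0
```

```bash
python3 - <<'E'
from h import *
p=b2w(-77.8,56.2);plan([*p,.075],91.4);print(env.observe()["grip_width"])
E
```

```text
turn units 0.00 (deg 0.0) shift units [ 0.014 -0.015  1.516] |d|mm 76 tilt [-0.0002  0.0003] q [-12.  19.  97.  -0.  64. -14.]
0.04263239701879946
```

>>> move_arm(motion=[[[0,0,0.5],[0,0,0]],[[0,0,0.5],[0,0,0]],[[0,0,0.5],[0,0,0]],[[0,0,0],[0,0,0]]])

```text
time_s: 3.95
position: [0.4623, 0.0192, 0.0745]
tool_rot: [[-0.024, 1.0, -0.002], [1.0, 0.024, 0.0], [0.0, -0.002, -1.0]]
ft_force: [-0.7, -0.1, -1.1]
grip_width: 0.0426
gripper_force: 0.0
```

>>> move_arm(claw=1, force=30, motion=[[[0,0,0],[0,0,0]],[[0,0,0],[0,0,0]],[[0,0,0],[0,0,0]],[[0,0,0],[0,0,0]],[[0,0,0],[0,0,0]]])

```text
time_s: 4.45
position: [0.4619, 0.0196, 0.0771]
tool_rot: [[-0.026, 1.0, 0.001], [1.0, 0.026, -0.001], [-0.001, 0.001, -1.0]]
ft_force: [-5.8, -3.7, 8.0]
grip_width: 0.0131
gripper_force: 30.2
```

>>> move_arm(motion=[[[0,0,0],[0,0,1]],[[0,0,0],[0,0,1]],[[0,0,0],[0,0,1]],[[0,0,0],[0,0,1]],[[0,0,0],[0,0,1]],[[0,0,0],[0,0,1]],[[0,0,0],[0,0,1]],[[0,0,0],[0,0,1]],[[0,0,0],[0,0,1]],[[0,0,0],[0,0,1]],[[0,0,0],[0,0,0.5]],[[0,0,0],[0,0,0]],[[0,0,0],[0,0,0]]])

```text
time_s: 5.75
position: [0.4614, 0.0198, 0.0771]
tool_rot: [[0.991, 0.131, -0.0], [0.131, -0.991, -0.001], [-0.0, 0.001, -1.0]]
ft_force: [-7.4, -2.6, 9.5]
grip_width: 0.0137
gripper_force: 30.5
```

```bash
python3 - <<'E'
from h import *
im=grab("wrist");P=cloud(im)
np.savez("pics/w2.npz",P=P,f=im["frame"],C=im["C"],k=[im["fx"],im["fy"],im["cx"],im["cy"]])
us=[proj(im,[*b2w(x,y),.042]) for x in(-80,-45) for y in(-75,-15)];print(np.round(us))
u=np.array(us);a=u.min(0).astype(int)-20;b=u.max(0).astype(int)+20;a=np.maximum(a,0);b=np.minimum(b,[560,420]);print(a,b)
save(im,"w2c.png",(*a,*b),4)
E
```

```text
[[558. 251.]
 [430. 257.]
 [571. 179.]
 [436. 186.]]
[409 159] [560 277]
```

View pics/w2c.png

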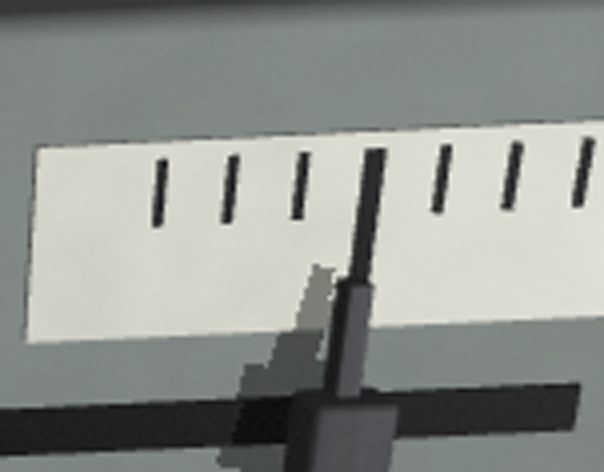

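The pointer tip is at (354,282) and the mark's lower end at (361,282) in the crop, so it is about 1–2 mm short (allowing for parallax). I'll turn a little more and release.

>>> move_arm(motion=[[[0,0,0],[0,0,0.7]],[[0,0,0],[0,0,0.7]],[[0,0,0],[0,0,0]],[[0,0,0],[0,0,0]]])

```text
time_s: 6.2
position: [0.4614, 0.0199, 0.0771]
tool_rot: [[0.998, -0.065, -0.0], [-0.065, -0.998, -0.001], [-0.0, 0.001, -1.0]]
ft_force: [-6.5, -1.7, 9.4]
grip_width: 0.0134
gripper_force: 30.5
```

>>> move_arm(claw=0.55, motion=[[[0,0,0],[0,0,0]],[[0,0,0],[0,0,0]],[[0,0,0],[0,0,0]],[[0,0,-0.5],[0,0,0]],[[0,0,-1],[0,0,0]],[[0,0.8,-0.5],[0,0,0]],[[0,0.9,0],[0,0,0]],[[0,0,0],[0,0,0]],[[0,0,0],[0,0,0]]])

```text
time_s: 7.1
position: [0.4564, -0.0652, 0.1754]
tool_rot: [[0.998, -0.067, 0.0], [-0.067, -0.998, 0.0], [0.0, -0.0, -1.0]]
ft_force: [-0.3, 0.1, 0.3]
grip_width: 0.0382
gripper_force: 0.0
```

```bash
python3 - <<'E'
from h import *
im=grab("wrist")
us=[proj(im,[*b2w(x,y),.042]) for x in(-80,-45) for y in(-75,-15)];print(np.round(us))
u=np.array(us);a=u.min(0).astype(int)-20;b=u.max(0).astype(int)+20;a=np.maximum(a,0);b=np.minimum(b,[560,420])
save(im,"w3c.png",(*a,*b),4)
ws=np.array([w2b(ray(im,*q,.042)) for q in us]);print(ws,a)
P=b2w(-77.8,56.2)
np.savez("pics/w3.npz",P=cloud(im),f=im["frame"],C=im["C"],k=[im["fx"],im["fy"],im["cx"],im["cy"]])
E
```

```text
[[341. 161.]
 [258. 182.]
 [330. 112.]
 [245. 134.]]
[[-80. -75.]
 [-80. -15.]
 [-45. -75.]
 [-45. -15.]] [225  91]
```

View pics/w3c.png

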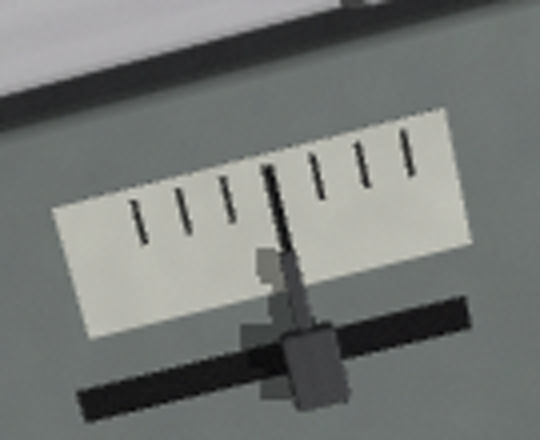

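The pointer tip (288,250) now sits on the long mark (bottom end at 286,245). Next is the wedge in the stand.

```bash
python3 - <<'E'
from h import *
plan([.46,-.29,.30],-5)
E
```

```text
turn units 0.16 (deg 1.3) shift units [ 0.467  4.489 -2.496] |d|mm 258 tilt [-0.0004 -0.0004] q [-23.  17.  95.   0.  68.  71.]
```

>>> move_arm(claw=0.3, motion=[[[0,0,-0.8],[0,0,0.16]],[[0,0,-0.8],[0,0,0]],[[0.1,0.8,-0.2],[0,0,0]],[[0.1,0.8,-0.2],[0,0,0]],[[0.1,0.8,-0.2],[0,0,0]],[[0.1,0.8,-0.2],[0,0,0]],[[0.1,0.8,0],[0,0,0]],[[0,0.5,0],[0,0,0]],[[0,0,0],[0,0,0]],[[0,0,0],[0,0,0]]])

```text
time_s: 8.15
position: [0.4621, -0.2898, 0.2948]
tool_rot: [[0.996, -0.086, -0.001], [-0.086, -0.996, 0.001], [-0.001, -0.001, -1.0]]
ft_force: [0.3, 0.5, 0.1]
grip_width: 0.0602
gripper_force: 0.0
```

```bash
cat > st.py <<'E'
from h import *
im=grab("wrist");P=cloud(im);print(env.observe()["position"])
np.savez("pics/w4.npz",P=P,f=im["frame"],C=im["C"],k=[im["fx"],im["fy"],im["cx"],im["cy"]]);save(im,"w4.png")
Z=P[...,2];X=P[...,0];Y=P[...,1];near=(abs(X-.474)<.06)&(abs(Y+.29)<.06)
def rect(m):
    n,l,s,c=cv2.connectedComponentsWithStats(m.astype(np.uint8));i=1+s[1:,4].argmax();k=l==i
    pts=P[k];return len(pts),np.median(pts[:,2]),cv2.minAreaRect((pts[:,:2]*1000).astype(np.float32))
print("stand",rect(near&(abs(Z-.066)<.004)));print("handle",rect(near&(abs(Z-.132)<.005)))
E
python3 st.py
```

```text
[ 0.46215342 -0.28943604  0.29508046]
stand (5112, np.float64(0.06557721029813801), ((473.9206237792969, -291.0433044433594), (80.02058410644531, 80.27582550048828), 83.76451110839844))
handle (1303, np.float64(0.13121882965742593), ((474.0606384277344, -291.31439208984375), (31.29976463317871, 28.263996124267578), 83.27416229248047))
```

```bash
python3 - <<'E'
from h import *
plan([.4741,-.2913,.160],83.4)
E
```

```text
turn units -11.04 (deg -88.3) shift units [-0.01   0.242  2.702] |d|mm 136 tilt [-0.0005 -0.0009] q [-45.  20.  70.   0.  91.  50.]
```

>>> move_arm(motion=[[[0,0,0],[0,0,-1]],[[0,0,0],[0,0,-1]],[[0,0,0],[0,0,-1]],[[0,0,0],[0,0,-1]],[[0,0,0],[0,0,-1]],[[0,0,0],[0,0,-1]],[[0,0,0],[0,0,-1]],[[0,0,0],[0,0,-1]],[[0,0,0],[0,0,-1]],[[0,0,0],[0,0,-1]],[[0,0,0],[0,0,-1]],[[0,0.24,0.9],[0,0,-0.04]],[[0,0,0.9],[0,0,0]],[[0,0,0.9],[0,0,0]],[[0,0,0],[0,0,0]],[[0,0,0],[0,0,0]]])

```text
time_s: 9.8
position: [0.4743, -0.2917, 0.1617]
tool_rot: [[0.115, 0.993, 0.0], [0.993, -0.115, -0.0], [-0.0, 0.001, -1.0]]
ft_force: [0.3, -1.0, 1.5]
grip_width: 0.0596
gripper_force: 0.0
```

```bash
python3 - <<'E'
from h import *
plan([.4741,-.2913,.100],83.4)
E
```

```text
turn units 0.00 (deg 0.0) shift units [ 0.007 -0.006  1.233] |d|mm 62 tilt [-0.0003  0.0005] q [-44.  27.  81.   0.  72. -37.]
```

>>> move_arm(motion=[[[0,0,0.6],[0,0,0]],[[0,0,0.6],[0,0,0]],[[0,0,0],[0,0,0]],[[0,0,0],[0,0,0]]])

```text
time_s: 10.2
position: [0.4747, -0.293, 0.1029]
tool_rot: [[0.116, 0.993, 0.003], [0.993, -0.116, -0.002], [-0.002, 0.003, -1.0]]
ft_force: [-0.3, 0.8, 0.5]
grip_width: 0.0599
gripper_force: 0.0
```

>>> move_arm(claw=1, force=60, motion=[[[0,0,0],[0,0,0]],[[0,0,0],[0,0,0]],[[0,0,0],[0,0,0]],[[0,0,0],[0,0,0]],[[0,0,0],[0,0,0]],[[0,0,0],[0,0,0]]])

```text
time_s: 10.8
position: [0.4742, -0.2929, 0.1022]
tool_rot: [[0.116, 0.993, 0.002], [0.993, -0.116, -0.002], [-0.002, 0.002, -1.0]]
ft_force: [-0.1, 1.5, 8.4]
grip_width: 0.0272
gripper_force: 58.6
```

>>> move_arm(motion=[[[0,0,-0.5],[0,0,0]],[[0,0,-0.8],[0,0,0]],[[0,0,-0.8],[0,0,0]],[[0,0,-0.8],[0,0,0]],[[0,0,0],[0,0,0]],[[0,0,0],[0,0,0]]])

```text
time_s: 11.4
position: [0.4736, -0.2923, 0.246]
tool_rot: [[0.116, 0.993, 0.001], [0.993, -0.116, -0.001], [-0.001, 0.001, -1.0]]
ft_force: [0.2, 0.6, -2.0]
grip_width: 0.0273
gripper_force: 59.7
```

```bash
python3 - <<'E'
from h import *
im=grab("scene");s=env.observe();print(s["position"],s["ft_force"])
u,v=proj(im,s["position"]);print(u,v);u=int(u);v=int(v)
save(im,"s5.png",(u-50,v-60,u+50,v+60),5)
E
```

```text
[ 0.47329775 -0.29207318  0.24474144] [ 0.48588485 -0.0065824  -2.48036802]
368.6574126332612 199.073228242141
```

View pics/s5.png

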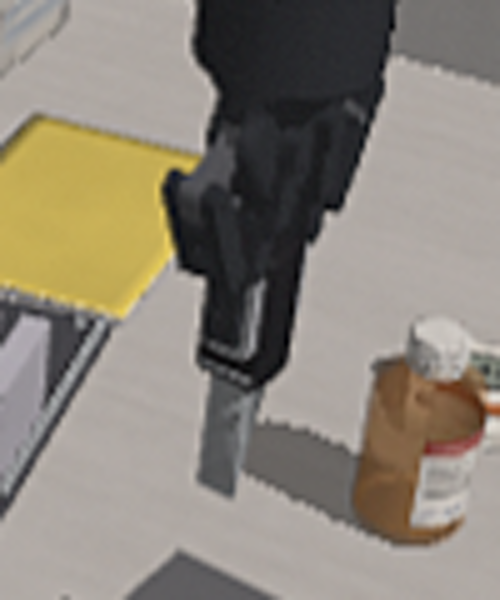

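```bash
python3 - <<'E'
from h import *
im=grab("scene");s=env.observe();p=s["position"]
for nm,yaw in(("A",-6.6),("B",173.4)):
    a=np.radians(yaw);X=np.array([np.cos(a),np.sin(a),0]);Y=np.array([-X[1],X[0],0]);o=np.array(p)-[0,0,.0962]
    for x in(-.009,-.0065):
        for y in(-.009,.009): 
            u,v=proj(im,o+X*x+Y*y);print(nm,x,y,round((u-318)*5),round((v-139)*5))
plan([*b2w(3+8,95),.22],100.37)
plan([*b2w(3+8,-95),.22],100.37)
E
```

```text
A -0.009 -0.009 233 504
A -0.009 0.009 198 487
A -0.0065 -0.009 237 501
A -0.0065 0.009 201 484
B -0.009 -0.009 220 468
B -0.009 0.009 255 485
B -0.0065 -0.009 217 471
B -0.0065 0.009 252 487
turn units -2.13 (deg -17.0) shift units [6.956 2.666 0.483] |d|mm 373 tilt [ 0.0015 -0.002 ] q [-44.  23.  74.  -0.  84. -37.]
turn units -2.13 (deg -17.0) shift units [3.156 2.666 0.483] |d|mm 208 tilt [ 0.0015 -0.002 ] q [-44.  23.  74.  -0.  84. -37.]
```

Overlaying the predictions shows the sloping face points to wedge +x at yaw about -6.6° (tip at 198–237, 485–500 in the crop), so no flip is needed. Now to the right slot.

>>> move_arm(motion=[[[0,0,0],[0,0,-1]],[[0,0,0],[0,0,-1]],[[0,0,0],[0,0,-0.13]],[[0.53,0.44,0],[0,0,0]],[[0.53,0.44,0],[0,0,0]],[[0.53,0.44,0],[0,0,0]],[[0.53,0.44,0],[0,0,0]],[[0.53,0.44,0],[0,0,0]],[[0.51,0.46,0.25],[0,0,0]],[[0,0,0.25],[0,0,0]],[[0,0,0],[0,0,0]],[[0,0,0],[0,0,0]],[[0,0,0],[0,0,0]]])

```text
time_s: 12.8
position: [0.576, -0.1138, 0.2208]
tool_rot: [[-0.178, 0.984, 0.001], [0.984, 0.178, -0.0], [-0.0, 0.001, -1.0]]
ft_force: [0.4, 0.1, -1.4]
grip_width: 0.0275
gripper_force: 59.7
```

```bash
python3 - <<'E'
from h import *
plan([*b2w(11,-95),.22],100.37)
im=grab("wrist");s=env.observe();print(s["position"],w2b(s["position"]),s["ft_force"])
np.savez("pics/w6.npz",P=cloud(im),f=im["frame"],C=im["C"],k=[im["fx"],im["fy"],im["cx"],im["cy"]])
save(im,"w6.png",None,1.4)
E
```

```text
turn units -0.01 (deg -0.1) shift units [0.02  0.002 0.016] |d|mm 1 tilt [-0.0004  0.0005] q [-23.  27.  71.  -0.  82. -33.]
[ 0.57602193 -0.11376909  0.22091649] [ 10.91939822 -96.00274498] [-1.18768153  0.68602906 -1.5129062 ]
```

View pics/w6.png

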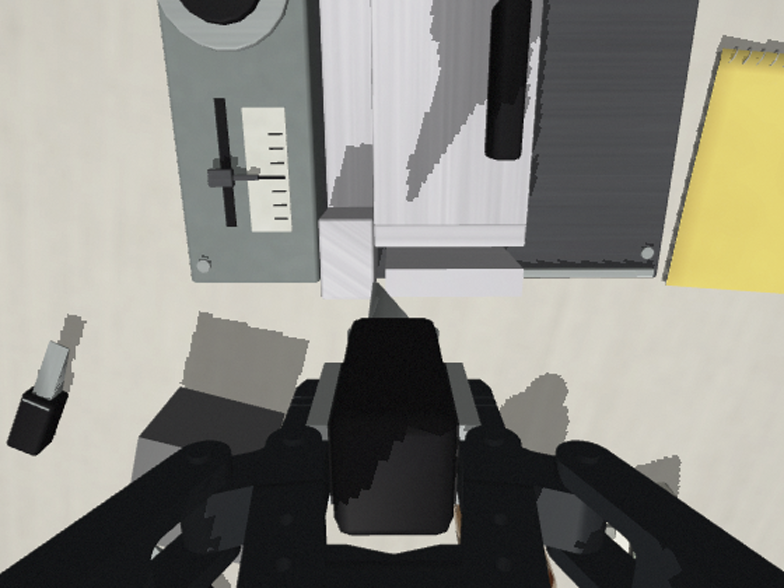

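The view shows the cheek's edge at u≈373 (rows 220–297), the hood's set-back face at u≈385, and the blade tip near (374–380, 283). The slot lies between those two edges.

```bash
python3 - <<'E'
from h import *
im=load("w6")
f=im["frame"];save(im,"w6c.png",(225,180,305,250),8)
for n,u,v,z in [("cheek edge",373.5,285,.072),("cheek edge2",372.5,230,.072),("cheek front",321,285,.072),("wing",385.5,285,.072),("tip",374,283,.1247),("cheek outer corner",373,296,.072),("wing outer",523,296,.072),("wing in",523,270,.072),("wing in2",386,270,.072)]:
    print(n,w2b(ray(im,u/1.4,v/1.4,z)).round(1))
E
```

```text
cheek edge [   0.  -102.2]
cheek edge2 [ -0.1 -71.5]
cheek front [ -29.  -102.2]
wing [   6.7 -102.2]
tip [  2.4 -85.4]
cheek outer corner [  -0.3 -108.6]
wing outer [  83.2 -108.7]
wing in [ 82.1 -93.7]
wing in2 [  7.  -93.6]
```

View pics/w6c.png

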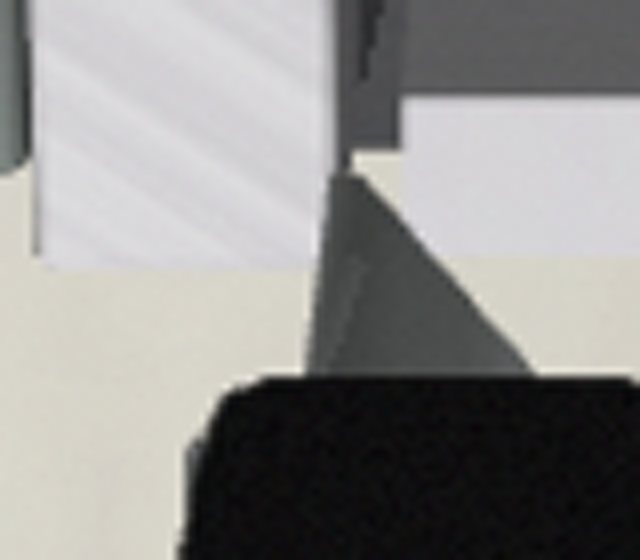

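>>> move_arm(motion=[[[-0.07,0,0.3],[0,0,0]],[[0,0,0.4],[0,0,0]],[[0,0,0.2],[0,0,0]],[[0,0,0.2],[0,0,0]],[[0,0,0.1],[0,0,0]],[[0,0,0.1],[0,0,0]],[[0,0,0],[0,0,0]],[[0,0,0],[0,0,0]]])

```text
time_s: 13.65
position: [0.5761, -0.1165, 0.1553]
tool_rot: [[-0.18, 0.984, -0.002], [0.984, 0.18, 0.0], [0.0, -0.002, -1.0]]
ft_force: [-5.5, -0.6, -1.5]
grip_width: 0.0277
gripper_force: 59.8
```

```bash
cat > seam.py <<'E'
from h import *
import sys
s=env.observe();p=s["position"];print("tcp blk",w2b(p).round(1),"tipz %.1f"%((p[2]-.0962)*1000),"ft blk",(RB.T@s["ft_force"][:2]).round(1),s["ft_force"][2].round(1),"grip",s["grip_width"].round(4))
im=grab("scene");P=cloud(im);g=cv2.cvtColor(im["frame"],cv2.COLOR_RGB2GRAY)
Z=P[...,2];B=np.empty(Z.shape+(2,));B[:]=(P[...,:2]-T0)@RB*1000
m=(abs(Z-.072)<.004)
for nm,y0,y1 in(("L wing",98,106),("R wing",-106,-98)):
    q=B[m&(B[...,1]>y0)&(B[...,1]<y1)]; x=np.sort(q[:,0]); print(nm,len(x),"cheek max %.1f wing min %.1f max %.1f"%(x[x<1.5].max() if (x<1.5).any() else 0,np.percentile(x[x>4],2) if (x>4).any() else 0,np.percentile(x,99) if len(x) else 0))
if len(sys.argv)>1:
    save(im,sys.argv[1],(200,160,360,280),5)
E
python3 seam.py s7.png
```

```text
Traceback (most recent call last):
  File "seam.py", line 3, in <module>
    s=env.observe();p=s["position"];print("tcp blk",w2b(p).round(1),"tipz %.1f"%((p[2]-.0962)*1000),"ft blk",(RB.T@s["ft_force"][:2]).round(1),s["ft_force"][2].round(1),"grip",s["grip_width"].round(4))
                                                                                                                                                                                ^^^^^^^^^^^^^^^^^^^^^
AttributeError: 'float' object has no attribute 'round'
```

```bash
sed -i 's/s\["grip_width"\].round(4)/s["grip_width"]/' seam.py; python3 seam.py
```

```text
tcp blk [ 10.5 -98.7] tipz 59.1 ft blk [-5.6  0.4] -1.5 grip 0.027723175635984722
L wing 68 cheek max -0.6 wing min 7.6 max 82.3
R wing 79 cheek max 1.1 wing min 6.5 max 647.3
```

>>> move_arm(motion=[[[0,0,0.05],[0,0,0]],[[0,0,0.05],[0,0,0]],[[0,0,0],[0,0,0]],[[0,0,0],[0,0,0]]])

```text
time_s: 14.1
position: [0.5758, -0.1167, 0.1507]
tool_rot: [[-0.18, 0.984, -0.002], [0.984, 0.18, -0.001], [-0.0, -0.002, -1.0]]
ft_force: [-6.9, -1.9, 2.0]
grip_width: 0.0275
gripper_force: 60.4
```

```bash
python3 seam.py s7.png
```

```text
tcp blk [ 10.2 -98.9] tipz 54.5 ft blk [-7.1 -0.6] 2.0 grip 0.02752535260827251
L wing 64 cheek max 1.3 wing min 7.1 max 83.7
R wing 79 cheek max 1.5 wing min 7.1 max 646.1
```

```bash
python3 - <<'E'
from h import *
im=grab("wrist");np.savez("pics/w7.npz",P=cloud(im),f=im["frame"],C=im["C"],k=[im["fx"],im["fy"],im["cx"],im["cy"]])
g=cv2.cvtColor(im["frame"],cv2.COLOR_RGB2GRAY).astype(np.float32)
for y in(-104,-100,-75,-70,-60,-40,-20):
    xs=np.arange(-6,22,1.)
    uv=np.array([proj(im,[*b2w(x,y),.072]) for x in xs],np.float32)
    print(y,cv2.remap(g,uv[:,0].copy(),uv[:,1].copy(),1).ravel().astype(int),uv[0].round(),uv[-1].round())
save(im,"w7.png",(150,40,400,260),3)
E
```

```text
-104 [12 13 13 14 14 16 14 13 16 13 15 14 15 15 16 14 14 16 15 16 14 14 11 15
 15 13 13 16] [254. 236.] [299. 236.]
-100 [28 19 15 14 12 14 16 14 12 14 15 14 13 13 15 18 15 15 14 15 12 14 15 12
 13 16 14 14] [254. 229.] [300. 230.]
-75 [211 212 214 212 213 183 120  91 204 214 188 186 144 127 128 128 127 128
 128 128 127 128 128 128 128 128 128 128] [253. 188.] [300. 188.]
-70 [212 211 211 213 214 179 119  96 203 214 215 213 213 185 133 133 132 133
 133 132 133 132 132 133 133 132 132 133] [253. 180.] [300. 180.]
-60 [ 95  95  94  95  95  95  95 160 215 217 215 215 217 216 214 212 149 132
 134 134 135 135 134 134 131 131 132 131] [252. 162.] [301. 162.]
-40 [132 133 132 130 130 130 131 146 220 219 216 193 177 163 133 131 132 134
 135 137 137 135 135 135 133 133 133 132] [251. 126.] [301. 126.]
-20 [214 215 214 213 210 209 212 197 220 219 217 217 216 217 205 133 133 136
 136 138 138 137 136 136 136 135 135 133] [250.  87.] [302.  87.]
```

View pics/w7.png

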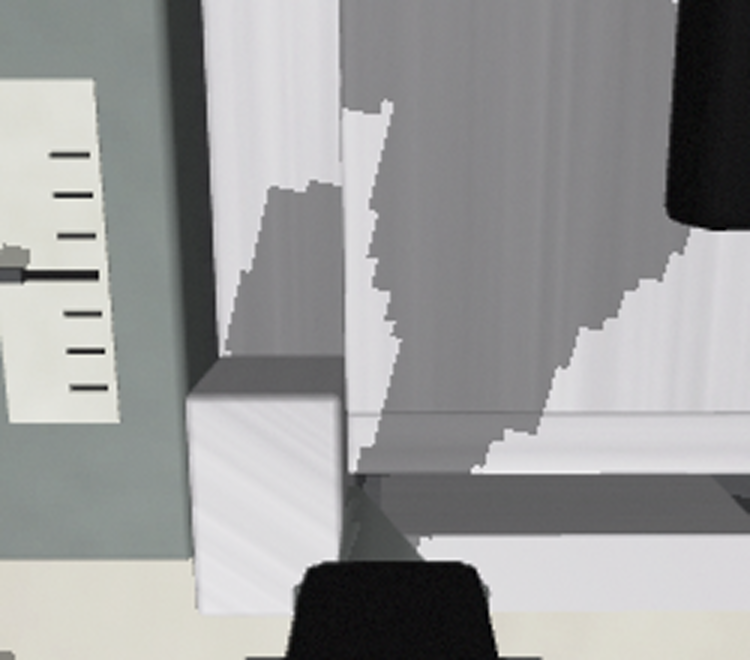

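```bash
cat > gap.py <<'E'
from h import *
import sys
def gaps(im,ys):
    g=cv2.cvtColor(im["frame"],cv2.COLOR_RGB2GRAY).astype(np.float32);out=[]
    for y in ys:
        xs=np.arange(-5,22,.1)
        uv=np.array([proj(im,[*b2w(x,y),.072]) for x in xs],np.float32)
        r=cv2.remap(g,uv[:,0].copy(),uv[:,1].copy(),1).ravel();b=r>165
        i=np.where((~b)&(xs>-3))[0][0]; j=i+np.where(b[i:])[0]
        w=1+np.where(b[i:])[0]
        out.append((round(xs[i],1),round(xs[j[0]],1) if len(j) else None, round(xs[j[0]]-xs[i],1) if len(j) else None))
    return out
if __name__=="__main__":
    s=env.observe();p=s["position"];print("tcp blk",w2b(p).round(1),"tipz %.1f"%((p[2]-.0962)*1000),"ft blk",(RB.T@s["ft_force"][:2]).round(1),round(s["ft_force"][2],1))
    im=grab("wrist");ys=[float(a) for a in sys.argv[1:]] or [-76,-74,-72,-70];print(gaps(im,ys))
E
python3 - <<'E'
from gap import *
for n in("w6","w7"): print(n,gaps(load(n),[-76,-74,-72,-70,-60,-20,20]))
E
```

```text
Traceback (most recent call last):
  File "gap.py", line 9, in gaps
    i=np.where((~b)&(xs>-3))[0][0]; j=i+np.where(b[i:])[0]
      ~~~~~~~~~~~~~~~~~~~~~~~~~^^^
IndexError: index 0 is out of bounds for axis 0 with size 0
```

>>> move_arm(motion=[[[0,0,0.05],[0,0,0]],[[0,0,0.05],[0,0,0]],[[0,0,0.04],[0,0,0]],[[0,0,0],[0,0,0]],[[0,0,0],[0,0,0]]])

```text
time_s: 14.7
position: [0.5758, -0.1168, 0.1439]
tool_rot: [[-0.18, 0.984, -0.002], [0.984, 0.18, -0.001], [-0.001, -0.002, -1.0]]
ft_force: [-8.0, -2.1, 2.4]
grip_width: 0.0275
gripper_force: 60.5
```

```bash
python3 gap.py
```

```text
tcp blk [ 10.2 -99. ] tipz 47.7 ft blk [-8.2 -0.6] 2.4
[(np.float64(-0.6), np.float64(3.0), np.float64(3.6)), (np.float64(-0.6), np.float64(2.9), np.float64(3.5)), (np.float64(-0.6), np.float64(2.9), np.float64(3.5)), (np.float64(-0.6), np.float64(2.8), np.float64(3.4))]
```

>>> move_arm(motion=[[[0,0,0.06],[0,0,0]],[[0,0,0],[0,0,0]],[[0,0,0],[0,0,0]],[[0,0,-0.4],[0,0,0]],[[0,0,-0.6],[0,0,0]],[[0,0,0],[0,0,0]],[[0.65,0,0],[0,0,0]],[[0.65,0,0],[0,0,0]],[[0.65,0,0],[0,0,0]],[[0.65,0,0],[0,0,0]],[[0.65,0,0],[0,0,0]],[[0.65,0,0],[0,0,0]],[[0,0,0],[0,0,0]],[[0,0,0],[0,0,0]],[[0,0,0],[0,0,0]]])

```text
time_s: 16.25
position: [0.542, 0.0747, 0.1902]
tool_rot: [[-0.179, 0.984, 0.001], [0.984, 0.179, -0.0], [-0.0, 0.001, -1.0]]
ft_force: [0.5, -0.4, -0.9]
grip_width: 0.0274
gripper_force: 60.2
```

```bash
python3 - <<'E'
from h import *
s=env.observe();p=s["position"];print("tcp blk",w2b(p).round(1),"tipz %.1f"%((p[2]-.0962)*1000),s["ft_force"])
plan([*b2w(11,96.5),p[2]],100.37)
im=grab("wrist");np.savez("pics/w8.npz",P=cloud(im),f=im["frame"],C=im["C"],k=[im["fx"],im["fy"],im["cx"],im["cy"]])
g=cv2.cvtColor(im["frame"],cv2.COLOR_RGB2GRAY).astype(np.float32)
for y in(116,108,104,100,75,70,40,-40):
    xs=np.arange(-6,16,1.)
    uv=np.array([proj(im,[*b2w(x,y),.072]) for x in xs],np.float32)
    print(y,cv2.remap(g,uv[:,0].copy(),uv[:,1].copy(),1).ravel().astype(int),uv[0].round(),uv[-1].round())
save(im,"w8.png",(150,40,400,260),3)
E
```

```text
tcp blk [11.4 95.5] tipz 94.0 [ 0.47480911 -0.3560655  -0.91858661]
turn units -0.00 (deg -0.0) shift units [ 0.021 -0.007  0.   ] |d|mm 1 tilt [-0.0001  0.0006] q [ -5.  24.  80.   0.  75. -15.]
116 [102 102 103 103 105 103 100  89  86  57  55  55  64 101 102 103 103 103
 103 102 103 103] [255. 179.] [286. 179.]
108 [224 224 223 224 223 190 123  87  85  61  54  56 177 227 229 229 229 229
 229 229 229 229] [255. 190.] [286. 190.]
104 [224 225 224 224 224 193 128  88  83  58  54  54 180 228 229 229 229 229
 229 229 229 229] [255. 196.] [286. 196.]
100 [224 226 227 226 223 194 127  89  83  72  78  87 159 228 229 229 229 229
 229 229 229 230] [256. 201.] [286. 201.]
75 [14 16 17 15 19 16 16 14 16 16 14 16 16 13 19 17 18 16 16 16 17 15] [256. 235.] [286. 235.]
70 [15 13 16 16 15 15 17 16 17 17 15 13 17 18 17 17 17 15 17 18 13 16] [256. 242.] [286. 242.]
40 [18 17 18 16 17 17 15 16 15 15 16 19 16 15 18 15 19 17 18 17 17 17] [257. 280.] [286. 280.]
-40 [55 54 55 54 53 52 52 51 52 51 50 50 48 49 49 49 48 47 48 46 46 45] [259. 369.] [285. 369.]
```

View pics/w8.png

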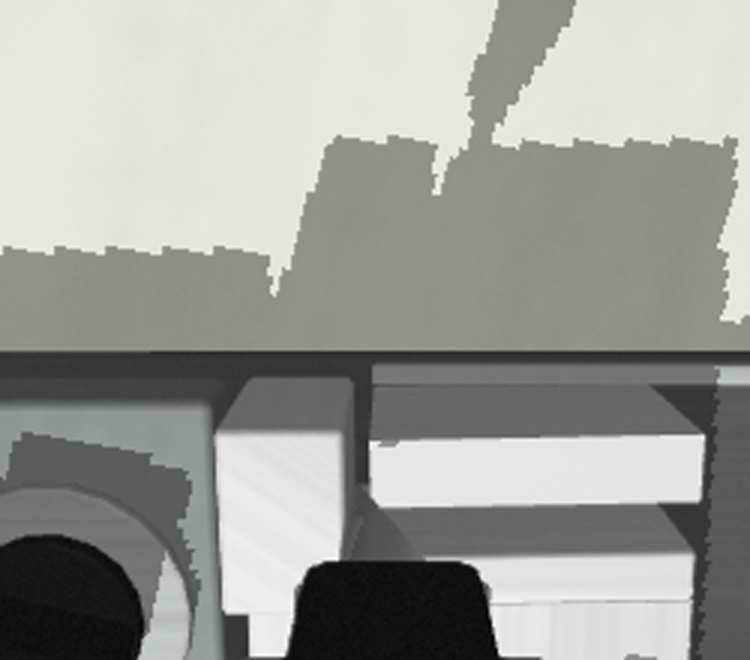

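The left slot is clear with the tip between the cheek edge (u≈345) and the wing (u≈370). Descending.

>>> move_arm(motion=[[[0,0,0.3],[0,0,0]],[[0,0,0.2],[0,0,0]],[[0,0,0.1],[0,0,0]],[[0,0,0.1],[0,0,0]],[[0,0,0.1],[0,0,0]],[[0,0,0.05],[0,0,0]],[[0,0,0.05],[0,0,0]],[[0,0,0],[0,0,0]],[[0,0,0],[0,0,0]]])

```text
time_s: 17.2
position: [0.5406, 0.0751, 0.1453]
tool_rot: [[-0.18, 0.984, -0.003], [0.984, 0.18, -0.0], [0.0, -0.003, -1.0]]
ft_force: [-5.5, -2.0, 2.0]
grip_width: 0.027
gripper_force: 60.7
```

```bash
python3 gap.py 108 106 104 102
```

```text
tcp blk [10.1 96.1] tipz 49.1 ft blk [-5.8 -0.9] 2.0
[(np.float64(-0.3), np.float64(21.5), np.float64(21.8)), (np.float64(-0.3), np.float64(20.9), np.float64(21.2)), (np.float64(-0.4), np.float64(18.6), np.float64(19.0)), (np.float64(-0.5), np.float64(18.1), np.float64(18.6))]
```

```bash
cat > prof.py <<'E'
from h import *
import sys
s=env.observe();p=s["position"];print("tcp blk",w2b(p).round(1),"tipz %.1f"%((p[2]-.0962)*1000),"ft blk",(RB.T@s["ft_force"][:2]).round(1),round(s["ft_force"][2],1))
im=grab("wrist");g=cv2.cvtColor(im["frame"],cv2.COLOR_RGB2GRAY).astype(np.float32)
for y in [float(a) for a in sys.argv[1:]]:
    xs=np.arange(-3,26,1.);uv=np.array([proj(im,[*b2w(x,y),.072]) for x in xs],np.float32)
    print(y,cv2.remap(g,uv[:,0].copy(),uv[:,1].copy(),1).ravel().astype(int))
E
python3 prof.py 109 106 103
```

```text
tcp blk [10.1 96.1] tipz 49.1 ft blk [-5.7 -0.7] 0.6
109.0 [231 232 198 129  74  77  82  78  81  85  83  63 147 151 149 150 151 150
 150 150 151 151 151 151 150 181 232 215 234]
106.0 [231 231 202 135  88  84  81  80  82  86  87  89  90 112 150 150 151 150
 151 150 151 150 151 151 184 235 235 236 235]
103.0 [232 231 205 124  87  80  79  81  84  87  89  89  90  90  91  99 135 151
 150 151 151 161 233 235 235 236 236 236 235]
```

>>> move_arm(motion=[[[0,0,0.05],[0,0,0]],[[0,0,0.05],[0,0,0]],[[0,0,0.05],[0,0,0]],[[0,0,0.05],[0,0,0]],[[0,0,0.05],[0,0,0]],[[0,0,0],[0,0,0]],[[0,0,0],[0,0,0]]])

```text
time_s: 18.0
position: [0.5406, 0.0751, 0.1328]
tool_rot: [[-0.18, 0.984, -0.003], [0.984, 0.18, -0.0], [0.0, -0.003, -1.0]]
ft_force: [-5.4, -1.3, 0.8]
grip_width: 0.0274
gripper_force: 60.7
```

```bash
python3 prof.py 110 109 108
```

```text
tcp blk [10.1 96.2] tipz 36.6 ft blk [-5.6 -0.3] 0.8
110.0 [232 231 202 138  80  74  89  81  83  87  89  89  90  90  60  96 152 152
 152 152 152 152 153 153 152 153 153 153 153]
109.0 [234 233 204 136  76  74  91  85  84  87  89  90  92  92  85  98 151 152
 152 152 152 152 153 153 152 153 153 153 152]
108.0 [234 234 206 138  95  88  93  87  85  87  89  89  91  92  93 105 151 151
 152 152 152 152 153 153 153 152 152 153 153]
```

>>> move_arm(motion=[[[0,0,-0.5],[0,0,0]],[[0,0,-0.6],[0,0,0]],[[0,0,0],[0,0,0]],[[-0.65,0,0],[0,0,0]],[[-0.65,0,0],[0,0,0]],[[-0.65,0,0],[0,0,0]],[[-0.65,0,0],[0,0,0]],[[-0.65,0,0],[0,0,0]],[[-0.65,0,0],[0,0,0]],[[0,0,0],[0,0,0]],[[0,0,0],[0,0,0]],[[0,0,0],[0,0,0]]])

```text
time_s: 19.25
position: [0.5765, -0.1156, 0.1875]
tool_rot: [[-0.181, 0.984, -0.001], [0.984, 0.181, 0.001], [0.001, -0.0, -1.0]]
ft_force: [-0.2, 0.3, -2.1]
grip_width: 0.0275
gripper_force: 61.0
```

```bash
python3 prof.py -72 -60 -20; python3 gap.py
```

```text
tcp blk [ 11.  -97.9] tipz 91.3 ft blk [-0.2  0.3] -2.1
-72.0 [207 205 176 116  83  90  89 161 211 213 142 130 130 129 130 129 131 130
 129 129 129 130 130 129 194 212 211 212 211]
-60.0 [ 92  93  93  93  88  74  53 151 212 213 209 211 211 187 155 140 129 131
 131 132 132 132 132 131 129 129 131 128 129]
-20.0 [208 206 206 204 171  86  52  54 208 217 215 212 214 213 213 211 212 213
 215 216 218 216 215 215 214 213 137 133 133]
tcp blk [ 11.1 -97.7] tipz 91.4 ft blk [0.8 0.2] -2.3
[(np.float64(-0.7), np.float64(3.9), np.float64(4.6)), (np.float64(-0.7), np.float64(4.0), np.float64(4.7)), (np.float64(-0.8), np.float64(3.9), np.float64(4.7)), (np.float64(-0.7), np.float64(4.1), np.float64(4.8))]
```

>>> move_arm(motion=[[[0,0,0.4],[0,0,0]],[[0,0,0.3],[0,0,0]],[[0,0,0.1],[0,0,0]],[[0,0,0.1],[0,0,0]],[[0,0,0.05],[0,0,0]],[[0,0,0.05],[0,0,0]],[[0,0,0.05],[0,0,0]],[[0,0,0.05],[0,0,0]],[[0,0,0.05],[0,0,0]],[[0,0,0.05],[0,0,0]],[[0,0,0],[0,0,0]],[[0,0,0],[0,0,0]]])

```text
time_s: 20.55
position: [0.5757, -0.1166, 0.1284]
tool_rot: [[-0.18, 0.984, -0.002], [0.984, 0.18, -0.001], [-0.0, -0.002, -1.0]]
ft_force: [-6.1, -2.8, 0.7]
grip_width: 0.0271
gripper_force: 61.5
```

```bash
python3 gap.py
```

```text
tcp blk [ 10.1 -98.7] tipz 32.2 ft blk [-6.5 -1.6] 0.7
[(np.float64(-0.6), None, None), (np.float64(-0.6), None, None), (np.float64(-0.6), None, None), (np.float64(-0.6), None, None)]
```

>>> move_arm(motion=[[[0,0,0.05],[0,0,0]],[[0,0,0.05],[0,0,0]],[[0,0,0.05],[0,0,0]],[[0,0,0.05],[0,0,0]],[[0,0,0.02],[0,0,0]],[[0,0,0],[0,0,0]],[[0,0,0],[0,0,0]]])

```text
time_s: 21.3
position: [0.5764, -0.1164, 0.1172]
tool_rot: [[-0.18, 0.984, -0.001], [0.984, 0.18, -0.0], [-0.0, -0.001, -1.0]]
ft_force: [-3.8, -1.4, 0.3]
grip_width: 0.0275
gripper_force: 61.4
```

```bash
python3 prof.py -72 -66
```

```text
tcp blk [ 10.8 -98.7] tipz 21.0 ft blk [-4.  -0.7] 0.3
-72.0 [140 133 125 105  84  98  99  98  98  97  97  96  97  96 107 132 135 135
 135 135 135 135 134 135 135 135 135 135 135]
-66.0 [131 130 127 103  81  79  73  63  69  70  71  73  80  82 125 135 134 133
 136 134 134 131 133 133 135 135 136 136 135]
```

>>> move_arm(motion=[[[0,0,-0.7],[0,0,0]],[[0,0,-0.7],[0,0,0]],[[0,0,0],[0,0,0]],[[0.65,0,0],[0,0,0]],[[0.65,0,0],[0,0,0]],[[0.65,0,0],[0,0,0]],[[0.65,0,0],[0,0,0]],[[0.65,0,0],[0,0,0]],[[0.65,0,0],[0,0,0]],[[0,0,0],[0,0,0]],[[0,0,0],[0,0,0]],[[0,0,0],[0,0,0]]])

```text
time_s: 22.55
position: [0.5419, 0.0747, 0.1866]
tool_rot: [[-0.179, 0.984, 0.0], [0.984, 0.179, 0.0], [-0.0, 0.0, -1.0]]
ft_force: [1.0, -0.4, -2.1]
grip_width: 0.0274
gripper_force: 61.1
```

```bash
python3 prof.py 108 102
```

```text
tcp blk [11.3 95.5] tipz 90.4 ft blk [ 0.9 -0.6] -2.1
108.0 [225 227 190 121  87  86  56  55  55  56  56  56  61  70  99 214 228 229
 229 229 229 229 230 229 229 229 229 229 229]
102.0 [226 224 193 122  88  86  59  54  53  54  57  60  54  53 107 222 229 229
 229 229 229 229 229 229 229 229 229 229 229]
```

>>> move_arm(motion=[[[0,0,0.4],[0,0,0]],[[0,0,0.3],[0,0,0]],[[0,0,0.1],[0,0,0]],[[0,0,0.1],[0,0,0]],[[0,0,0.05],[0,0,0]],[[0,0,0.05],[0,0,0]],[[0,0,0.05],[0,0,0]],[[0,0,0.05],[0,0,0]],[[0,0,0.05],[0,0,0]],[[0,0,0.05],[0,0,0]],[[0,0,0.05],[0,0,0]],[[0,0,0.05],[0,0,0]],[[0,0,0.05],[0,0,0]],[[0,0,0.04],[0,0,0]],[[0,0,0],[0,0,0]],[[0,0,0],[0,0,0]],[[0,0,0],[0,0,0]]])

```text
time_s: 24.3
position: [0.5416, 0.0753, 0.1173]
tool_rot: [[-0.18, 0.984, -0.0], [0.984, 0.18, 0.0], [0.0, -0.0, -1.0]]
ft_force: [-2.8, -0.8, -2.2]
grip_width: 0.0274
gripper_force: 61.2
```

```bash
python3 prof.py 110 109 108
```

```text
tcp blk [11.1 96.2] tipz 21.1 ft blk [-2.9 -0.3] -2.2
110.0 [233 231 203 135  92  85  81  78  80  84  86  89  90  91  92  94  97 103
 109  72  90 148 152 152 152 151 151 152 152]
109.0 [234 220 158  36  25  24  23  21  24  21  24  22  25  24  25  24  27  26
  27  26  23  34  32  33  33  60 129 147 152]
108.0 [119  33  18  17  17  16  17  16  14  20  18  17  17  18  19  18  18  20
  18  16  19  21  18  20  20  19  17  37 149]
```

>>> move_arm(motion=[[[0,0,-0.7],[0,0,0]],[[0,0,-0.7],[0,0,0]],[[0,0,0],[0,0,0]],[[-0.65,0,0],[0,0,0]],[[-0.65,0,0],[0,0,0]],[[-0.65,0,0],[0,0,0]],[[-0.65,0,0],[0,0,0]],[[-0.65,0,0],[0,0,0]],[[-0.65,0,0],[0,0,0]],[[0,0,0],[0,0,0]],[[0,0,0],[0,0,0]]])

```text
time_s: 25.45
position: [0.5767, -0.1168, 0.1866]
tool_rot: [[-0.179, 0.984, -0.0], [0.984, 0.179, 0.001], [0.001, -0.0, -1.0]]
ft_force: [0.1, -0.5, -2.2]
grip_width: 0.0274
gripper_force: 61.3
```

```bash
python3 prof.py -72 -60 0 30; python3 - <<'E'
from h import *
plan([.4741,-.2929,.235],83.4)
E
```

```text
tcp blk [ 11.1 -99.1] tipz 90.4 ft blk [-0.  -0.5] -2.2
-72.0 [208 206 175 114  80  89  99  99  99 184 187 187 186 186 186 185 147 122
 130 130 131 131 131 130 205 212 212 211 211]
-60.0 [ 93  94  94  93  89  78  52  51  52  50  49  51  51  50  51  50  71 124
 131 129 130 130 130 130 128 129 130 131 131]
0.0 [212 209 209 207 167  92  50  48  48  48  51  77  77  77  78  75 195 218
 218 214 215 142 135 135 134 135 135 136 138]
30.0 [0 0 0 0 0 0 0 0 0 0 0 0 0 0 0 0 0 0 0 0 0 0 0 0 0 0 0 0 0]
turn units 2.12 (deg 17.0) shift units [-3.749 -1.63  -0.964] |d|mm 210 tilt [ 0.0006 -0.0001] q [-23.  28.  74.   0.  78. -33.]
```

>>> move_arm(motion=[[[0,0,-0.5],[0,0,1]],[[0,0,-0.46],[0,0,1]],[[-0.62,-0.27,0],[0,0,0.12]],[[-0.62,-0.27,0],[0,0,0]],[[-0.62,-0.27,0],[0,0,0]],[[-0.62,-0.27,0],[0,0,0]],[[-0.62,-0.27,0],[0,0,0]],[[-0.62,-0.27,0],[0,0,0]],[[0,0,0],[0,0,0]],[[0,0,0],[0,0,0]],[[0,0,0],[0,0,0]]])

```text
time_s: 26.6
position: [0.476, -0.2908, 0.2353]
tool_rot: [[0.113, 0.994, 0.0], [0.994, -0.113, 0.0], [0.0, 0.0, -1.0]]
ft_force: [-0.4, 0.6, -2.0]
grip_width: 0.0271
gripper_force: 61.1
```

```bash
python3 - <<'E'
from h import *
plan([.4741,-.2927,.172],83.4)
E
```

```text
turn units 0.01 (deg 0.1) shift units [-0.041 -0.033  1.266] |d|mm 63 tilt [0.0004 0.0002] q [-44.  23.  74.   0.  82. -37.]
```

>>> move_arm(motion=[[[-0.04,-0.03,0.6],[0,0,0]],[[0,0,0.6],[0,0,0]],[[0,0,0],[0,0,0]],[[0,0,0],[0,0,0]]])

```text
time_s: 27.0
position: [0.4743, -0.2934, 0.176]
tool_rot: [[0.113, 0.994, 0.0], [0.994, -0.113, -0.0], [-0.0, 0.0, -1.0]]
ft_force: [0.8, -0.9, -1.1]
grip_width: 0.0272
gripper_force: 61.0
```

```bash
python3 - <<'E'
from h import *
plan([.4741,-.2927,.102],83.4)
E
```

```text
turn units 0.01 (deg 0.1) shift units [ 0.013 -0.006  1.481] |d|mm 74 tilt [-0.      0.0002] q [-44.  26.  80.   0.  74. -37.]
```

>>> move_arm(motion=[[[0.01,0,0.3],[0,0,0]],[[0,0,0.3],[0,0,0]],[[0,0,0.3],[0,0,0]],[[0,0,0.3],[0,0,0]],[[0,0,0.15],[0,0,0]],[[0,0,0.1],[0,0,0]],[[0,0,0],[0,0,0]],[[0,0,0],[0,0,0]]])

```text
time_s: 27.8
position: [0.4741, -0.2938, 0.1037]
tool_rot: [[0.115, 0.993, 0.001], [0.993, -0.115, -0.001], [-0.001, 0.001, -1.0]]
ft_force: [0.5, 0.3, -1.1]
grip_width: 0.0273
gripper_force: 61.1
```

>>> move_arm(motion=[[[0,0,0.04],[0,0,0]],[[0,0,0],[0,0,0]]])

```text
time_s: 28.0
position: [0.4741, -0.2939, 0.1022]
tool_rot: [[0.115, 0.993, 0.002], [0.993, -0.115, -0.002], [-0.001, 0.002, -1.0]]
ft_force: [-1.0, 1.2, 6.6]
grip_width: 0.0276
gripper_force: 62.0
```

>>> move_arm(claw=0.3, motion=[[[0,0,0],[0,0,0]],[[0,0,0],[0,0,0]],[[0,0,0],[0,0,0]],[[0,0,-0.6],[0,0,0]],[[0,0,-0.8],[0,0,0]],[[0,0,-0.8],[0,0,0]],[[0,0,-0.8],[0,0,0]],[[0,0,-0.5],[0,0,0]],[[0,0,0],[0,0,0]],[[0,0,0],[0,0,0]]])

```text
time_s: 29.0
position: [0.4736, -0.2935, 0.2755]
tool_rot: [[0.115, 0.993, -0.0], [0.993, -0.115, 0.0], [0.0, -0.0, -1.0]]
ft_force: [0.5, -0.2, -0.6]
grip_width: 0.0598
gripper_force: 0.0
```

```bash
python3 st.py; python3 - <<'E'
from h import *
plan([*b2w(60,0),.27],100.4)
E
```

```text
[ 0.47341422 -0.29330063  0.27469801]
stand (5467, np.float64(0.06544793803883847), ((473.9082336425781, -291.01165771484375), (80.27708435058594, 80.30200958251953), 84.06137084960938))
handle (1447, np.float64(0.13113204628216252), ((473.8837890625, -291.99786376953125), (32.19011688232422, 27.76174545288086), 83.35270690917969))
turn units -2.12 (deg -17.0) shift units [5.081 3.649 0.094] |d|mm 313 tilt [ 0.0012 -0.0015] q [-44.  22.  70.   0.  88. -37.]
```

>>> move_arm(claw=0.5, motion=[[[0,0,0],[0,0,-1]],[[0,0,0],[0,0,-1]],[[0.64,0.46,0],[0,0,-0.12]],[[0.64,0.46,0],[0,0,0]],[[0.64,0.46,0],[0,0,0]],[[0.64,0.46,0],[0,0,0]],[[0.64,0.46,0],[0,0,0]],[[0.64,0.46,0],[0,0,0]],[[0.64,0.46,0],[0,0,0]],[[0.64,0.46,0],[0,0,0]],[[0,0,0],[0,0,0]],[[0,0,0],[0,0,0]],[[0,0,0],[0,0,0]]])

```text
time_s: 30.35
position: [0.6088, -0.0096, 0.2749]
tool_rot: [[-0.179, 0.984, -0.002], [0.984, 0.179, 0.0], [0.0, -0.002, -1.0]]
ft_force: [0.5, -0.0, -0.3]
grip_width: 0.0424
gripper_force: 0.0
```

```bash
python3 - <<'E'
from h import *
im=grab("wrist");P=cloud(im);np.savez("pics/w9.npz",P=P,f=im["frame"],C=im["C"],k=[im["fx"],im["fy"],im["cx"],im["cy"]])
Z=P[...,2];B=np.empty(Z.shape+(2,));B[:]=(P[...,:2]-T0)@RB*1000
m=(abs(Z-.097)<.004)&(abs(B[...,1])<50)&(B[...,0]>30)&(B[...,0]<130)
print("rib",m.sum(),cv2.minAreaRect(B[m].astype(np.float32)))
m=(abs(Z-.072)<.003)
for y in(-102,-60,-40,50,60,102):
    x=B[m&(abs(B[...,1]-y)<2)][:,0];x=x[(x>3)&(x<150)];print(y,len(x),np.percentile(x,[1,99]).round(1) if len(x) else 0)
plan([*b2w(76,0),.15],100.4)
E
```

```text
rib 1262 ((76.7768783569336, 1.8519973754882812), (13.39147663116455, 68.7694320678711), 0.2492447793483734)
-102 280 [20.7 94.5]
-60 328 [14. 94.]
-40 288 [13.6 94.7]
50 382 [13.5 93.8]
60 425 [12.7 92.7]
102 480 [18.2 92.6]
turn units -0.01 (deg -0.1) shift units [-0.005  0.282  2.505] |d|mm 126 tilt [ 0.0003 -0.0012] q [-12.  27.  61.  -0.  92. -22.]
```

>>> move_arm(motion=[[[0,0.3,0.8],[0,0,0]],[[0,0,0.8],[0,0,0]],[[0,0,0.8],[0,0,0]],[[0,0,0.7],[0,0,0]],[[0,0,0.3],[0,0,0]],[[0,0,0.2],[0,0,0]],[[0,0,0],[0,0,0]],[[0,0,0],[0,0,0]]])

```text
time_s: 31.2
position: [0.6244, -0.0067, 0.0968]
tool_rot: [[-0.179, 0.984, 0.002], [0.984, 0.179, -0.0], [-0.001, 0.002, -1.0]]
ft_force: [0.0, 0.2, 0.4]
grip_width: 0.0425
gripper_force: 0.0
```

>>> move_arm(claw=1, force=40, motion=[[[0,0,0],[0,0,0]],[[0,0,0],[0,0,0]],[[0,0,0],[0,0,0]],[[0,0,0],[0,0,0]],[[0,0,0],[0,0,0]]])

```text
time_s: 31.7
position: [0.6243, -0.0063, 0.097]
tool_rot: [[-0.18, 0.984, 0.002], [0.984, 0.18, -0.001], [-0.001, 0.002, -1.0]]
ft_force: [-2.5, 0.3, 5.0]
grip_width: 0.0128
gripper_force: 42.9
```

>>> move_arm(motion=[[[0,0.1,0],[0,0,0]],[[0,0.2,0],[0,0,0]],[[0,0.2,0],[0,0,0]],[[0,0.2,0],[0,0,0]],[[0,0.2,0],[0,0,0]],[[0,0.2,0],[0,0,0]],[[0,0.2,0],[0,0,0]],[[0,0.2,0],[0,0,0]],[[0,0.15,0],[0,0,0]],[[0,0,0],[0,0,0]],[[0,0,0],[0,0,0]],[[0,0,0],[0,0,0]]])

```text
time_s: 32.9
position: [0.706, 0.0086, 0.097]
tool_rot: [[-0.18, 0.984, 0.003], [0.984, 0.18, -0.0], [-0.001, 0.003, -1.0]]
ft_force: [3.1, 0.4, 6.2]
grip_width: 0.0132
gripper_force: 42.8
```

>>> move_arm(claw=0.5, motion=[[[0,0,0],[0,0,0]],[[0,0,0],[0,0,0]],[[0,0,0],[0,0,0]],[[0,0,-0.5],[0,0,0]],[[0,0,-0.8],[0,0,0]],[[0,0,-0.8],[0,0,0]],[[0,-0.8,-0.5],[0,0,0]],[[0,-0.8,0],[0,0,0]],[[0,0,0],[0,0,0]],[[0,0,0],[0,0,0]]])

```text
time_s: 33.9
position: [0.626, -0.0058, 0.2262]
tool_rot: [[-0.179, 0.984, 0.0], [0.984, 0.179, 0.0], [0.0, 0.0, -1.0]]
ft_force: [0.8, 0.6, 0.0]
grip_width: 0.0423
gripper_force: 0.0
```

```bash
python3 - <<'E'
from h import *
im=grab("wrist");P=cloud(im);s=env.observe();print(w2b(s["position"]),s["position"])
np.savez("pics/w10.npz",P=P,f=im["frame"],C=im["C"],k=[im["fx"],im["fy"],im["cx"],im["cy"]])
Z=P[...,2];B=np.empty(Z.shape+(2,));B[:]=(P[...,:2]-T0)@RB*1000
m=(abs(Z-.072)<.003)
for y in(-95,-60,0,60,95):
    x=B[m&(abs(B[...,1]-y)<3)][:,0];x=x[(x>3)&(x<220)];print(y,len(x),np.percentile(x,[1,99]).round(1) if len(x) else 0)
m=((Z>.042)&(Z<.064)&(B[...,0]>15)&(B[...,0]<70)&(abs(B[...,1])<90)).astype(np.uint8)
n,l,st,c=cv2.connectedComponentsWithStats(m)
for i in range(1,n):
    if st[i,4]>80:
        k=l==i;print(st[i],"z %.4f"%np.percentile(Z[k],90),cv2.minEnclosingCircle(B[k].astype(np.float32)),im["frame"][k].mean(0).round())
save(im,"w10.png",None,1.4)
E
```

```text
[80.3523543   0.98896561] [ 0.62686185 -0.00586343  0.22600187]
-95 239 [103.8 178.9]
-60 507 [ 97.3 177.6]
0 573 [ 97.  177.6]
60 913 [ 96.5 176.9]
95 480 [102.2 176.7]
[ 215  104   38   39 1091] z 0.0634 ((41.12699508666992, 53.44770812988281), 15.455562591552734) [118. 130. 148.]
[221 221  35  36 917] z 0.0634 ((41.27233123779297, -45.79553985595703), 15.412351608276367) [112. 123. 141.]
```

View pics/w10.png

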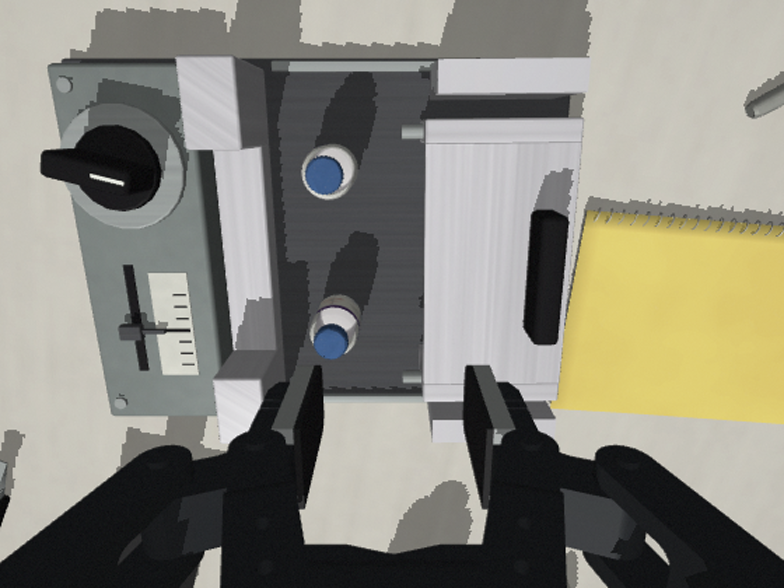

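Two blue-capped bottles are visible at (324,175) and (332,338), matching block positions (41,53) and (41,-46). The middle place is empty, the hood is about 96 mm open, and the pointer is still on the mark.

```bash
python3 - <<'E'
from h import *
plan([*b2w(41.2,53.3),.12],10.4)
im=grab("scene");P=cloud(im);Z=P[...,2];X=P[...,0];Y=P[...,1]
m=((Z>.0015)&(Z<.02)&(Y>.17)&(Y<.36)&(X>.33)&(X<.62)).astype(np.uint8)
m=cv2.morphologyEx(m,cv2.MORPH_OPEN,np.ones((3,3)))
n,l,s,c=cv2.connectedComponentsWithStats(m)
for i in range(1,n):
    if s[i,4]>300: k=l==i;print(s[i],cv2.minAreaRect((P[k][:,:2]*1000).astype(np.float32)),np.percentile(Z[k],[5,50,95]))
E
```

```text
turn units 11.24 (deg 90.0) shift units [-0.782 -1.047  2.12 ] |d|mm 125 tilt [-0.0001  0.0007] q [-11.  30.  63.   0.  86. -22.]
[ 135  186   71   42 1331] ((471.9499816894531, 300.41192626953125), (200.48487854003906, 124.98918151855469), 9.402474403381348) [0.00198114 0.00459459 0.01418314]
```

>>> move_arm(claw=0.38, motion=[[[0,0,0],[0,0,1]],[[0,0,0],[0,0,1]],[[0,0,0],[0,0,1]],[[0,0,0],[0,0,1]],[[0,0,0],[0,0,1]],[[0,0,0],[0,0,1]],[[0,0,0],[0,0,1]],[[0,0,0],[0,0,1]],[[0,0,0],[0,0,1]],[[0,0,0],[0,0,1]],[[0,0,0],[0,0,1]],[[-0.26,-0.35,0.5],[0,0,0.24]],[[-0.26,-0.35,0.5],[0,0,0]],[[-0.26,-0.35,0.5],[0,0,0]],[[0,0,0.6],[0,0,0]],[[0,0,0],[0,0,0]],[[0,0,0],[0,0,0]]])

```text
time_s: 35.7
position: [0.5792, 0.0381, 0.1211]
tool_rot: [[0.983, 0.181, 0.0], [0.181, -0.983, -0.0], [0.0, 0.0, -1.0]]
ft_force: [-0.8, -0.4, 0.9]
grip_width: 0.0528
gripper_force: 0.0
```

```bash
python3 - <<'E'
from h import *
plan([*b2w(41.2,53.3),.042],10.4)
E
```

```text
turn units 0.01 (deg 0.1) shift units [-0.004 -0.009  1.581] |d|mm 79 tilt [0.0002 0.0001] q [-8. 32. 80. -0. 68. 72.]
```

>>> move_arm(motion=[[[0,-0.01,0.5],[0,0,0]],[[0,0,0.5],[0,0,0]],[[0,0,0.3],[0,0,0]],[[0,0,0.28],[0,0,0]],[[0,0,0],[0,0,0]],[[0,0,0],[0,0,0]]])

```text
time_s: 36.3
position: [0.5792, 0.0384, 0.0431]
tool_rot: [[0.983, 0.181, 0.002], [0.181, -0.983, -0.0], [0.002, 0.001, -1.0]]
ft_force: [-0.2, -0.3, -0.3]
grip_width: 0.0529
gripper_force: 0.0
```

>>> move_arm(claw=1, force=30, motion=[[[0,0,0],[0,0,0]],[[0,0,0],[0,0,0]],[[0,0,0],[0,0,0]],[[0,0,0],[0,0,0]],[[0,0,0],[0,0,0]]])

```text
time_s: 36.8
position: [0.5788, 0.0386, 0.0431]
tool_rot: [[0.983, 0.181, 0.003], [0.181, -0.983, -0.0], [0.003, 0.001, -1.0]]
ft_force: [0.4, -0.7, 6.6]
grip_width: 0.0301
gripper_force: 29.4
```

>>> move_arm(motion=[[[0,0,-0.4],[0,0,0]],[[0,0,-0.8],[0,0,0]],[[0,0,-0.8],[0,0,0]],[[0,0,-0.8],[0,0,0]],[[0,0,0],[0,0,0]],[[0,0,0],[0,0,0]]])

```text
time_s: 37.4
position: [0.5779, 0.0388, 0.1824]
tool_rot: [[0.983, 0.181, 0.001], [0.181, -0.983, -0.0], [0.001, 0.0, -1.0]]
ft_force: [-1.7, 1.0, -1.1]
grip_width: 0.0301
gripper_force: 29.8
```

```bash
python3 - <<'E'
from h import *
plan([.44,.29,.19],10.4)
plan([.472+.045,.300,.15],10.4)
E
```

```text
turn units 0.01 (deg 0.1) shift units [-1.806 -5.44  -0.152] |d|mm 287 tilt [0.0014 0.0004] q [-8. 28. 76.  0. 76. 72.]
turn units 0.01 (deg 0.1) shift units [-0.255 -5.359  0.648] |d|mm 270 tilt [0.0014 0.0004] q [-8. 28. 76.  0. 76. 72.]
```

>>> move_arm(motion=[[[-0.2,-0.7,0],[0,0,0]],[[-0.24,-0.7,0],[0,0,0]],[[-0.24,-0.7,0],[0,0,0]],[[-0.24,-0.7,0],[0,0,0]],[[-0.24,-0.7,0],[0,0,0]],[[-0.24,-0.7,0],[0,0,0]],[[-0.24,-0.7,0],[0,0,0]],[[-0.17,-0.54,0],[0,0,0]],[[0,0,0],[0,0,0]],[[0,0,0],[0,0,0]],[[0,0,0],[0,0,0]]])

```text
time_s: 38.5
position: [0.4399, 0.289, 0.181]
tool_rot: [[0.984, 0.181, -0.001], [0.181, -0.984, -0.001], [-0.001, 0.001, -1.0]]
ft_force: [0.0, -0.0, -1.0]
grip_width: 0.0299
gripper_force: 29.9
```

```bash
cat > tray.py <<'E'
from h import *
def tray():
    im=grab("wrist");P=cloud(im);Z=P[...,2];X=P[...,0];Y=P[...,1]
    m=((Z>.0075)&(Z<.019)&(Y>.15)&(Y<.45)&(X>.3)&(X<.65)).astype(np.uint8)
    n,l,s,c=cv2.connectedComponentsWithStats(cv2.dilate(m,np.ones((5,5))))
    for i in range(1,n):
        k=(l==i)&(m>0)
        if k.sum()>200: print(s[i],k.sum(),cv2.minAreaRect((P[k][:,:2]*1000).astype(np.float32)),np.percentile(Z[k],[5,50,95]).round(4))
    return im
if __name__=="__main__":
    im=tray();save(im,"tray.png",None,1.2)
E
python3 tray.py
```

```text
[  94   93  163  214 5618] 3026 ((407.15869140625, 367.5344543457031), (180.40785217285156, 120.5350341796875), 8.712658882141113) [0.0084 0.013  0.0145]
```

View pics/tray.png

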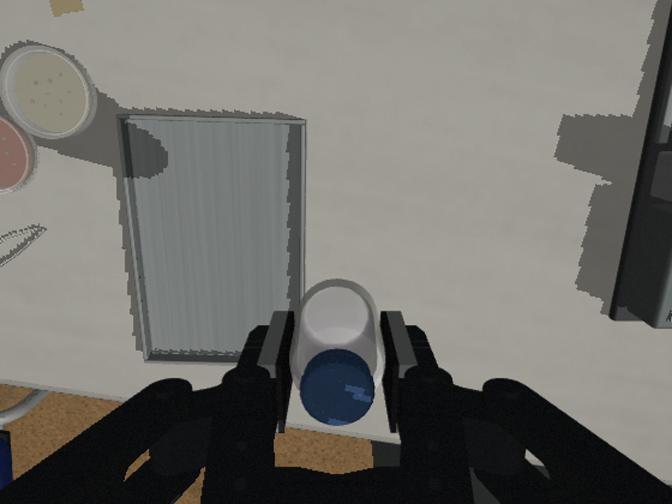

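The tray has been shifted. It is now centred at (407,367) mm with yaw 8.7°, and its size reads 180×120 as it should.

```bash
python3 - <<'E'
from h import *
plan([.4485,.3739,.10],8.7)
E
```

```text
turn units 0.21 (deg 1.7) shift units [ 0.424 -1.654  1.625] |d|mm 118 tilt [-0.001   0.0003] q [ 20.  23.  84.  -0.  73. 100.]
```

>>> move_arm(motion=[[[0,0,0],[0,0,0.21]],[[0.14,-0.55,0.3],[0,0,0]],[[0.14,-0.55,0.4],[0,0,0]],[[0.14,-0.55,0.4],[0,0,0]],[[0,0,0.5],[0,0,0]],[[0,0,0],[0,0,0]],[[0,0,0],[0,0,0]],[[0,0,0],[0,0,0]]])

```text
time_s: 39.35
position: [0.4486, 0.3742, 0.1033]
tool_rot: [[0.989, 0.151, 0.002], [0.151, -0.989, 0.001], [0.002, -0.001, -1.0]]
ft_force: [-0.1, 0.3, -0.1]
grip_width: 0.0302
gripper_force: 30.0
```

```bash
python3 tray.py; python3 - <<'E'
from h import *
plan([.4485,.3739,.0395],8.7)
E
```

```text
[ 177  139  210  172 5740] 3404 ((442.3916931152344, 372.82904052734375), (109.89476776123047, 120.49122619628906), 8.615335464477539) [0.0088 0.0131 0.0144]
[ 227  381  108   14 1217] 683 ((320.9184875488281, 354.744873046875), (4.120560169219971, 75.66177368164062), 8.726688385009766) [0.0078 0.0108 0.0138]
turn units -0.00 (deg -0.0) shift units [-0.003  0.007  1.276] |d|mm 64 tilt [ 0.0023 -0.0008] q [ 28.  33.  81.   0.  66. 110.]
```

>>> move_arm(motion=[[[0,0,0.4],[0,0,0]],[[0,0,0.4],[0,0,0]],[[0,0,0.2],[0,0,0]],[[0,0,0.15],[0,0,0]],[[0,0,0.12],[0,0,0]],[[0,0,0],[0,0,0]],[[0,0,0],[0,0,0]]])

```text
time_s: 40.1
position: [0.4481, 0.3747, 0.0388]
tool_rot: [[0.988, 0.152, 0.001], [0.152, -0.988, 0.0], [0.001, -0.0, -1.0]]
ft_force: [-0.3, -0.3, -0.4]
grip_width: 0.0302
gripper_force: 30.0
```

>>> move_arm(claw=0.4, motion=[[[0,0,0],[0,0,0]],[[0,0,0],[0,0,0]],[[0,0,0],[0,0,0]],[[0,0,0],[0,0,0]],[[0,0,-0.3],[0,0,0]],[[0,0,-0.6],[0,0,0]],[[0,0,-0.8],[0,0,0]],[[0,0,-0.8],[0,0,0]],[[0,0,-0.5],[0,0,0]],[[0,0,0],[0,0,0]],[[0,0,0],[0,0,0]]])

```text
time_s: 41.2
position: [0.4476, 0.3745, 0.1881]
tool_rot: [[0.988, 0.152, -0.0], [0.152, -0.988, 0.0], [0.0, -0.0, -1.0]]
ft_force: [-0.3, -0.0, -0.9]
grip_width: 0.0512
gripper_force: 0.0
```

```bash
cat > bot.py <<'E'
from h import *
from tray import tray
im=tray();P=cloud(im);Z=P[...,2];m=((Z>.035)&(Z<.075)&(P[...,1]>.28)&(P[...,1]<.45)&(P[...,0]<.55)&(P[...,0]>.3)).astype(np.uint8)
n,l,s,c=cv2.connectedComponentsWithStats(m)
for i in range(1,n):
    if s[i,4]>100: k=l==i;print("bottle",s[i],np.percentile(Z[k],95).round(4),cv2.minEnclosingCircle((P[k&(Z>.05)][:,:2]*1000).astype(np.float32)))
E
python3 bot.py; python3 - <<'E'
from h import *
plan([*b2w(41.3,-45.8),.17],10.4)
E
```

```text
[ 205  125  154  145 3637] 1843 ((434.2728271484375, 371.547119140625), (125.99510192871094, 120.49051666259766), 8.66672134399414) [0.0093 0.0131 0.0145]
[ 216  303  131   21 1436] 776 ((324.8045959472656, 354.8945007324219), (14.809999465942383, 118.89607238769531), 7.038478851318359) [0.0081 0.0124 0.0142]
bottle [ 261  174   40   41 1272] 0.0591 ((448.5038146972656, 374.5995178222656), 10.700045585632324)
turn units -0.20 (deg -1.6) shift units [1.376 9.062 0.347] |d|mm 459 tilt [-0.0017  0.0006] q [ 28.  28.  75.  -0.  78. 110.]
```

>>> move_arm(claw=0.38, motion=[[[0,0,0],[0,0,-0.2]],[[0.12,0.75,0],[0,0,0]],[[0.12,0.75,0],[0,0,0]],[[0.12,0.75,0],[0,0,0]],[[0.12,0.75,0],[0,0,0]],[[0.12,0.75,0],[0,0,0]],[[0.12,0.75,0],[0,0,0]],[[0.12,0.75,0],[0,0,0]],[[0.12,0.75,0],[0,0,0]],[[0.12,0.75,0],[0,0,0]],[[0.12,0.75,0],[0,0,0]],[[0.12,0.75,0],[0,0,0]],[[0.06,0.81,0],[0,0,0]],[[0,0,0.8],[0,0,0]],[[0,0,0.5],[0,0,0]],[[0,0,0],[0,0,0]],[[0,0,0],[0,0,0]]])

```text
time_s: 42.95
position: [0.5973, -0.0586, 0.1234]
tool_rot: [[0.984, 0.181, -0.001], [0.181, -0.984, 0.0], [-0.001, -0.0, -1.0]]
ft_force: [0.6, 0.1, 0.9]
grip_width: 0.0531
gripper_force: 0.0
```

```bash
python3 - <<'E'
from h import *
im=grab("wrist");P=cloud(im);Z=P[...,2];B=np.empty(Z.shape+(2,));B[:]=(P[...,:2]-T0)@RB*1000
m=((Z>.058)&(Z<.067)&(abs(B[...,0]-41)<25)&(abs(B[...,1]+46)<25));print(m.sum(),cv2.minEnclosingCircle(B[m].astype(np.float32)) if m.any() else 0)
plan([*b2w(41.3,-45.8),.042],10.4)
E
```

```text
1134 ((41.50251770019531, -46.48697280883789), 10.737606048583984)
turn units 0.00 (deg 0.0) shift units [-0.018  0.004  1.646] |d|mm 82 tilt [0.0011 0.0006] q [-17.  33.  77.  -0.  70.  63.]
```

>>> move_arm(motion=[[[-0.02,0.02,0.5],[0,0,0]],[[0,0,0.5],[0,0,0]],[[0,0,0.3],[0,0,0]],[[0,0,0.32],[0,0,0]],[[0,0,0],[0,0,0]],[[0,0,0],[0,0,0]]])

```text
time_s: 43.6
position: [0.5972, -0.0598, 0.0437]
tool_rot: [[0.984, 0.181, 0.002], [0.181, -0.984, -0.001], [0.002, 0.001, -1.0]]
ft_force: [-0.1, -0.6, 0.2]
grip_width: 0.0532
gripper_force: 0.0
```

>>> move_arm(claw=1, force=30, motion=[[[0,0,0],[0,0,0]],[[0,0,0],[0,0,0]],[[0,0,0],[0,0,0]],[[0,0,0],[0,0,0]],[[0,0,0],[0,0,0]]])

```text
time_s: 44.1
position: [0.5971, -0.0599, 0.0438]
tool_rot: [[0.984, 0.18, 0.002], [0.18, -0.984, -0.001], [0.002, 0.001, -1.0]]
ft_force: [-1.3, 0.1, 5.6]
grip_width: 0.0302
gripper_force: 29.4
```

>>> move_arm(motion=[[[0,0,-0.4],[0,0,0]],[[0,0,-0.8],[0,0,0]],[[0,0,-0.8],[0,0,0]],[[0,0,-0.9],[0,0,0]],[[0,0,0],[0,0,0]],[[0,0,0],[0,0,0]]])

```text
time_s: 44.7
position: [0.5965, -0.0598, 0.1883]
tool_rot: [[0.984, 0.18, 0.002], [0.18, -0.984, -0.001], [0.002, 0.001, -1.0]]
ft_force: [-0.8, 0.2, -1.0]
grip_width: 0.0301
gripper_force: 29.8
```

```bash
python3 - <<'E'
from h import *
plan([.3655,.3611,.19],8.7)
E
```

```text
turn units 0.21 (deg 1.7) shift units [-3.294 -9.019 -0.035] |d|mm 480 tilt [0.0019 0.001 ] q [-17.  29.  72.  -0.  79.  63.]
```

>>> move_arm(motion=[[[0,0,0],[0,0,0.21]],[[-0.27,-0.75,0],[0,0,0]],[[-0.27,-0.75,0],[0,0,0]],[[-0.27,-0.75,0],[0,0,0]],[[-0.27,-0.75,0],[0,0,0]],[[-0.27,-0.75,0],[0,0,0]],[[-0.27,-0.75,0],[0,0,0]],[[-0.27,-0.75,0],[0,0,0]],[[-0.27,-0.75,0],[0,0,0]],[[-0.27,-0.75,0],[0,0,0]],[[-0.27,-0.75,0],[0,0,0]],[[-0.27,-0.75,0],[0,0,0]],[[-0.32,-0.77,0],[0,0,0]],[[0,0,0],[0,0,0]],[[0,0,0],[0,0,0]],[[0,0,0],[0,0,0]]])

```text
time_s: 46.3
position: [0.3659, 0.3605, 0.1866]
tool_rot: [[0.989, 0.15, -0.001], [0.15, -0.989, -0.001], [-0.001, 0.001, -1.0]]
ft_force: [-1.2, -0.6, 0.1]
grip_width: 0.0302
gripper_force: 30.0
```

```bash
python3 bot.py; python3 - <<'E'
from h import *
plan([.3655,.3611,.11],8.7)
E
```

```text
[ 195    9  169  234 6842] 3708 ((407.5746765136719, 367.41802978515625), (180.01954650878906, 120.35865783691406), 8.76382064819336) [0.0086 0.013  0.0145]
bottle [ 256   57   45   47 1622] 0.0591 ((448.3150329589844, 374.64312744140625), 10.525196075439453)
turn units -0.01 (deg -0.1) shift units [-0.01  -0.017  1.536] |d|mm 77 tilt [-0.001   0.0006] q [ 31.  21.  86.  -0.  73. 113.]
```

>>> move_arm(motion=[[[-0.01,-0.02,0.7],[0,0,0]],[[0,0,0.7],[0,0,0]],[[0,0,0.5],[0,0,0]],[[0,0,0.4],[0,0,0]],[[0,0,0.3],[0,0,0]],[[0,0,0.2],[0,0,0]],[[0,0,0.1],[0,0,0]],[[0,0,0],[0,0,0]],[[0,0,0],[0,0,0]]])

```text
time_s: 47.25
position: [0.3654, 0.3621, 0.0429]
tool_rot: [[0.989, 0.151, 0.001], [0.151, -0.989, 0.001], [0.001, -0.0, -1.0]]
ft_force: [-0.2, 0.4, -0.5]
grip_width: 0.0304
gripper_force: 30.0
```

>>> move_arm(motion=[[[0,0,0.07],[0,0,0]],[[0,0,0],[0,0,0]],[[0,0,0],[0,0,0]]])

```text
time_s: 47.55
position: [0.365, 0.3621, 0.039]
tool_rot: [[0.989, 0.151, 0.0], [0.151, -0.989, 0.0], [0.0, -0.0, -1.0]]
ft_force: [-0.1, -1.3, -0.6]
grip_width: 0.0302
gripper_force: 30.0
```

>>> move_arm(claw=0.4, motion=[[[0,0,0],[0,0,0]],[[0,0,0],[0,0,0]],[[0,0,0],[0,0,0]],[[0,0,0],[0,0,0]],[[0,0,-0.3],[0,0,0]],[[0,0,-0.6],[0,0,0]],[[0,0,-0.8],[0,0,0]],[[0,0,-0.8],[0,0,0]],[[0,0,-0.8],[0,0,0]],[[0,0,0],[0,0,0]],[[0,0,0],[0,0,0]]])

```text
time_s: 48.65
position: [0.365, 0.3621, 0.2041]
tool_rot: [[0.989, 0.151, 0.001], [0.151, -0.989, 0.001], [0.001, -0.0, -1.0]]
ft_force: [-0.6, 0.0, -0.4]
grip_width: 0.0512
gripper_force: 0.0
```

```bash
python3 bot.py; python3 - <<'E'
from h import *
im=grab("scene");P=cloud(im);Z=P[...,2]
m=(abs(Z-.132)<.006)&(abs(P[...,0]-.474)<.03)&(abs(P[...,1]+.291)<.03);print("wedge",m.sum(),np.median(P[m],0))
save(im,"end.png",(120,140,440,330),2.5)
E
```

```text
[ 203   14  159  221 6345] 3308 ((407.45538330078125, 367.537109375), (179.1880340576172, 120.14436340332031), 8.709165573120117) [0.0085 0.013  0.0144]
bottle [ 260   59   42   44 1428] 0.059 ((448.0684509277344, 374.6354675292969), 10.608139991760254)
bottle [ 262  170   38   40 1159] 0.0591 ((365.00177001953125, 362.2536926269531), 10.632013320922852)
wedge 134 [ 0.46999145 -0.29230186  0.13168123]
```

View pics/end.png

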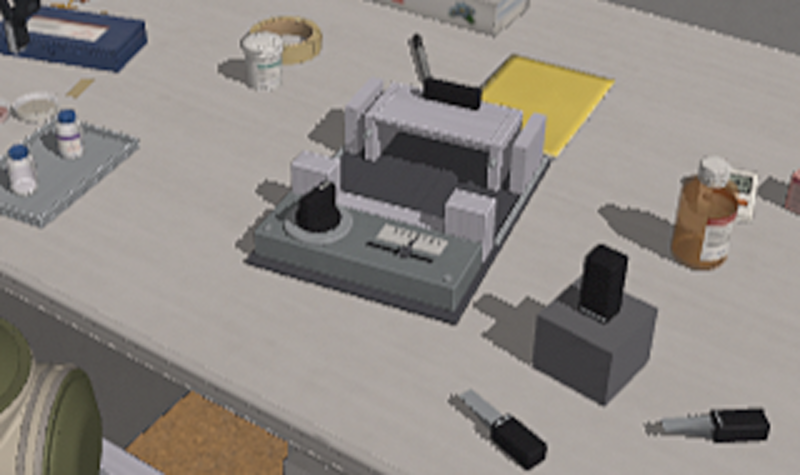

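Both bottles stand in the tray at (20,170) and (68,135), the wedge is seated in its stand at (603,280), the hood is open, and the bystanders are in place. I'm handing the job in.

```bash
python3 -c "
from rig import env
print(env.close_job())"
```

```text
the job is handed in; nothing more can be done
None
```

The job is handed in, but no verdict came back. By my last measurements the pointer was on the mark, the hood about 96 mm open, the wedge seated in its stand, and the only two bottles inside (both blue-capped) upright in the tray.

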